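Spot-check a hot component with an infrared thermometer

TASK

Pick up the yellow infrared thermometer and take two readings, each with the lens facing the target squarely, about 50 mm away from its centre, held steady for a full second: first the white dot on the black reference disc, then the orange dot on the black heat spreader of the green circuit board. Then set the thermometer down gently on the middle of the round red parking pad, standing upright on its lens end, and let go. Touch neither target nor its holder, and leave the bottle, jar, spool and spray can where they are.

Things in the scene. Friction and masses are not known exactly. Their poses are not given: they have to be found in the camera images.
- thermometer: Loose stick-shaped infrared thermometer, 150 mm long, 0.15-0.3 kg, upright on its lens end. Origin: centre of the lens face (underside as it stands); z points from lens to tail: it looks along -z. Black round head, 52 mm diameter to z = 30 mm, 36 mm to z = 46; above it a yellow grip 36 mm (x) by 30 mm (y) up to z = 150, gripped across either pair of faces, best at z = 120-130.
- focus (a point): Measuring point of the thermometer, 50 mm in front of the centre of the lens (at z = -50 mm in the thermometer's frame); same axes as the thermometer. It must lie on the centre of the target, with the thermometer's axis along the target's normal.
- ref_stand: Fixed grey holder of the reference plate: base 130 (x) x 144 (y) x 12 mm; side posts 30 x 12 mm, 108 mm high, at y = +-65 mm. Origin: centre of the base's underside; its -x side is turned roughly to the robot.
- ref_tilt (a joint): Lean of the aluminium reference plate (rad) about the holder's y axis, 90 mm above the bench: 0 = level, face up; as it grows the face leans towards the holder's -x side. Stiff: stays where it is.
- ref_spot (a point): White dot (12 mm across) at the centre of the black reference disc (76 mm diameter, proud by 6 mm) on the tilting aluminium plate of 100 x 106 x 14 mm. z axis: outward normal of the disc; y axis: the tilting axis, which lies 13 mm below the dot along z.
- board_stand: Fixed blue holder: base 130 (x) x 164 (y) x 12 mm; side posts 30 x 12 mm, 108 mm high, at y = +-75 mm. At x = +82, y = 0 a 12 mm thick lamp post carries a white lamp bar above the board: 32 (x) x 130 (y) x 16 mm, centre at x = +42, y = 0, z = 300 mm. Origin: centre of the base's underside; its -x side is turned roughly to the robot.
- board_tilt (a joint): Lean of the circuit board (rad) about the holder's y axis, 90 mm above the bench: 0 = level, face up; as it grows the face leans towards the holder's -x side, away from the lamp. Stiff: stays where it is.
- hot_spot (a point): Orange dot (12 mm across) at the centre of the top of the flat black heat spreader (50 x 50 mm, 13 mm thick) in the middle of the green board (116 x 126 x 6 mm). z axis: outward normal of the face; y axis: the tilting axis, which lies 16 mm below the dot along z. Other components on the board stand up to 2 mm higher than the spreader.
- pad: Fixed round red parking pad, 90 mm diameter, 12 mm high, black circle in the middle. Origin: centre of its underside (its top is 12 mm higher).
- bottle: Bystander: loose white bottle with a blue cap, 56 mm diameter, 150 mm tall. Origin: centre of its underside.
- jar: Bystander: loose green jar, 68 mm diameter, 70 mm tall. Origin: centre of its underside.
- spool: Bystander: loose bare steel solder spool, 64 mm diameter, 55 mm tall, standing on its flange. Origin: centre of its underside.
- spray_can: Bystander: loose red spray can, 52 mm diameter, 190 mm tall. Origin: centre of its underside.
Mind the look-alikes: they are no part of the job. Of the things like the ref_stand, leave any that is turquoise; of the rest the larger one is meant. Of the things that look like the thermometer, the largest one is meant.

How it is judged:
By the outcome, as a careful person would: the job done as asked, in the order asked, and still so for the second after the job is handed in, with the robot touching nothing.
It also fails if it takes over 64 s, if anything falls off the work surface, if the arm or the gripper's body presses on something with over 40 N, if the wrist force passes 120 N, or if a joint passes its speed limit or range.

ROBOT

A 6-joint arm with a two-finger parallel gripper is mounted at the origin on the work surface. World frame = base frame: x ahead of the robot, y to its left, z up, the work surface at z = 0. Lengths are in m, angles in rad, forces in N, time in s.
With the tool pointing down it reaches from about 0.4 to 0.825 m from the base axis. Payload 7 kg.
Tool frame: the origin (TCP) lies on the centre line of the jaws, within the pads' length; the fingertips stand 11 mm ahead of it and the grasp point (between the pads) lies 8 mm behind it (manip.finger_overhang is the z of the fingertips in the tool frame, in m); z points along the fingers, y is the line along which they close (so a half turn about z gives the same grasp; the last joint's range is limited). The gripper opens to 88 mm and grips with 3 to 60 N. Pads are 19 mm wide; open, the fingers measure 130 mm over their backs; the gripper's body (78 mm by 193 mm) begins 47 mm behind the grasp point.
Start: joints at [-0.962, 0.359, 0.012, 0, -1.224, -0.288], TCP at [0.213, -0.641, 0.238] pointing down, gripper open.
Joint ranges: [-3.07, 3.07], [-1.43, 2.12], [-1.02, 1.25], [-3.03, 1.67], [-3.05, -0], [-3.03, 3.03]. Speed limits (rad/s): [2.39, 2.39, 3.01, 3.14, 3.14, 3.14].

INTERFACE

Orientations are given as a unit quaternion [w, x, y, z].
In Python, from rig import monitor, vision, manip gives the robot as it stands.
- The arm moves only by the shell command python3 -m inch 'ROWS'. ROWS is JSON, a list of rows, each a list of 3 entries, a list of its own where there are three numbers: the shift along the tool's x, y, z as a fraction of full scale, then the turn about the tool's z as a fraction of full scale, then the closure, from -1 (fully open) to 1 (shut). In form: [[[x, y, z], roll, hand], ...]. A call has 1 to 20 rows; each row shifts and turns the commanded pose from where the row before left it, along the tool's axes as they then stand; what a row does not reach is not made up. Full scale, the value 1, is 0.04 m for a shift and pi/2 rad for a turn. A row lasts 1/12 s, in which the tool goes at most 41.7 mm and 7.16 degrees, less where a joint would pass 70% of its speed; a pose out of reach is approached as far as the arm can. A call with a number of a shift or a turn outside -1 to 1 is refused whole. A call with a gripper value outside its range is refused whole. The fingers move at their own pace and stop on an object; the grip force is fixed at half the most. Time passes only in rows, so rows that do not move let the fingers close. It gives the time, the measured TCP pose, the force, the opening and the grip force at its end, in the units of the state.
- monitor.read_state(): the state, without advancing time (a new reading comes with each control period).
- vision.get_image(name): name is "scene" or "top"; returns a dict with "image" (384x512x3 uint8, red, green, blue), "camera_matrix" (3x3 intrinsics, pixels), "extrinsics" (4x4, takes a point from camera to world coordinates). Camera axes: x right, y down, z forward; pixel columns grow to the right and rows downward; lengths in m; the calibration is good to about 2 mm. A picture is of the moment at which its call begins. There is no depth.
- manip.finish_job(): hands the job in; it is judged then, once.
The state is a dict: "clock": time; "joints": joint angles; "qvel": joint speeds; "joint_torque": joint torques, N m; "eef_pos": TCP position; "orientation": TCP orientation; "wrist_force": force on the tool from outside, world axes, zero at the start; "ft_torque": the same for the moment, N m; "grip_width": opening from 0.0 (shut) to 1.0 (fully open); "grip_force": force on a finger pad.
Only numpy, scipy, OpenCV 4.12 (cv2) and the standard library are available. Lean on these libraries where they do the work, as an engineer would, in place of code of your own. Each camera call takes 0.05 s, during which the arm holds its last target. There are 200 camera calls.

## Working session

There is one attempt and no reset: what is moved stays moved. The work goes in short steps, Python scripts to look and compute and a shell command to move; the robot and the scene stay as the last step left them, time stands still between calls to the robot, and variables do not carry over. Pictures are saved under pics/ and viewed, at most 10 in all, crops included, and the job is handed in when it is done.

```bash
mkdir -p pics; ls
cat > h.py <<'E'
import numpy as np, cv2
from rig import monitor, vision, manip
def snap(n,f):
    d=vision.get_image(n); im=d["image"][:,:,::-1]; cv2.imwrite(f,im)
    np.savez(f[:-4]+'.npz',K=d["camera_matrix"],E=d["extrinsics"],im=im); return d
def ray(f,u,v):
    d=np.load(f); K,E=d['K'],d['E']
    r=E[:3,:3]@np.linalg.inv(K)@[u,v,1]; return E[:3,3],r/np.linalg.norm(r)
def atz(f,u,v,z):
    o,r=ray(f,u,v); return o+r*(z-o[2])/r[2]
def proj(f,P):
    d=np.load(f); K,E=d['K'],d['E']; P=np.atleast_2d(P)
    c=(P-E[:3,3])@E[:3,:3]; p=c@K.T; return p[:,:2]/p[:,2:]
def tri(*obs):
    A=np.zeros((3,3));b=np.zeros(3)
    for f,u,v in obs:
        o,r=ray(f,u,v);M=np.eye(3)-np.outer(r,r);A+=M;b+=M@o
    return np.linalg.solve(A,b)
E
python3 - <<'E'
from h import *
a=snap("scene","pics/s0.png");b=snap("top","pics/t0.png")
for n in("s0","t0"):
    d=np.load(f"pics/{n}.npz");print(d['K'],d['E'].round(3)); cv2.imwrite(f"pics/{n}b.png",cv2.resize(d['im'],(800,600),interpolation=cv2.INTER_CUBIC))
print(monitor.read_state())
E
```

```text
pics
[[353.5051584    0.         251.37211989]
 [  0.         353.5051584  193.0768269 ]
 [  0.           0.           1.        ]] [[-0.713  0.414 -0.566  1.118]
 [ 0.701  0.441 -0.56   0.621]
 [ 0.018 -0.796 -0.605  0.733]
 [ 0.     0.     0.     1.   ]]
[[396.93118075   0.         259.43212327]
 [  0.         396.93118075 193.89273064]
 [  0.           0.           1.        ]] [[ 0.003 -0.999  0.052  0.423]
 [-1.    -0.003  0.005  0.028]
 [-0.004 -0.052 -0.999  1.102]
 [ 0.     0.     0.     1.   ]]
{'clock': 0.1, 'joints': array([-9.61888532e-01,  3.59341400e-01,  1.11498469e-02, -3.31536175e-04,
       -1.22410937e+00, -2.88075098e-01]), 'qvel': array([-0.00076417, -0.00182504,  0.0020562 ,  0.00032299,  0.00066089,
       -0.00075098]), 'joint_torque': array([-1.48158804e-03, -5.84162915e+01,  2.93754637e+01,  7.01547280e+00,
        1.02365695e-02, -5.48153241e-05]), 'eef_pos': array([ 0.21269594, -0.64016139,  0.23669505]), 'orientation': array([-1.85752421e-04, -1.59673458e-01,  9.87169589e-01,  7.45479744e-04]), 'wrist_force': array([ 0.13608626, -0.34491431, -0.37484362]), 'ft_torque': array([ 0.0124909 , -0.00464991, -0.03570722]), 'grip_force': 0.0, 'grip_width': 1.0024560561341156}
```

View pics/s0b.png

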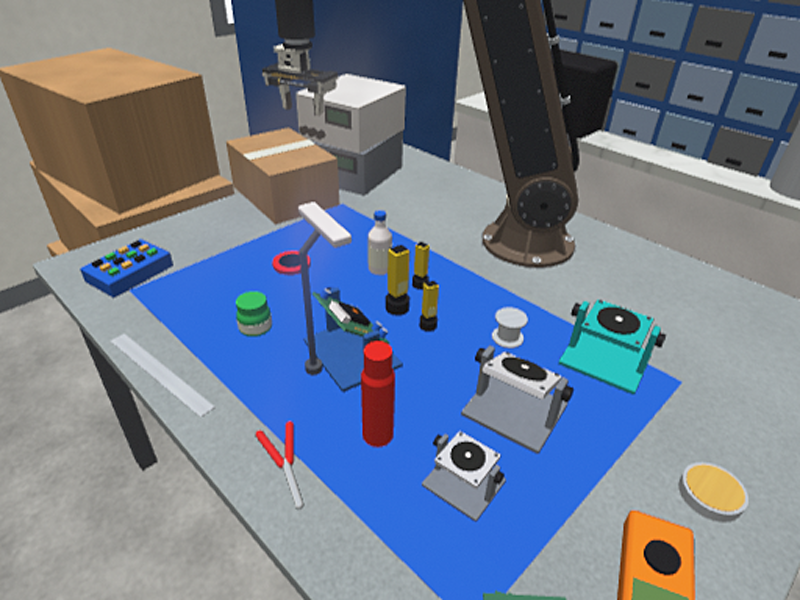

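View pics/t0b.png

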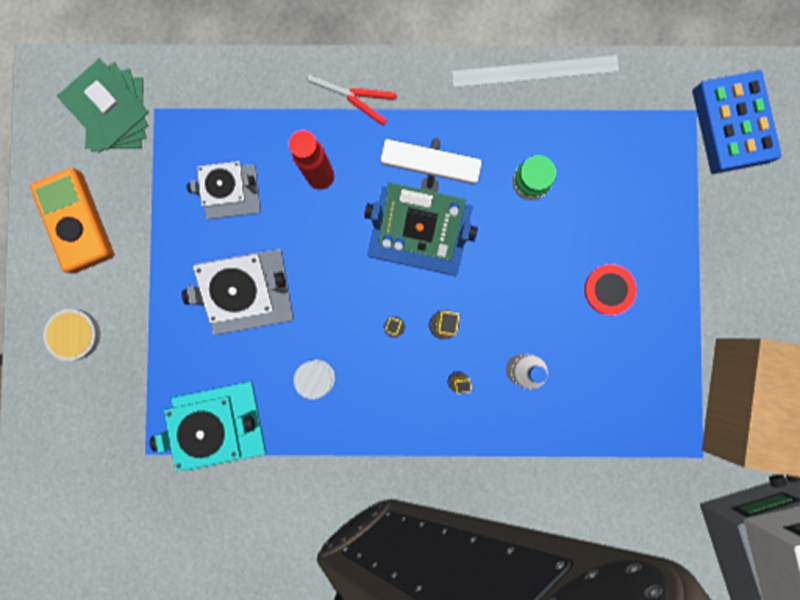

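View pics/cs.png

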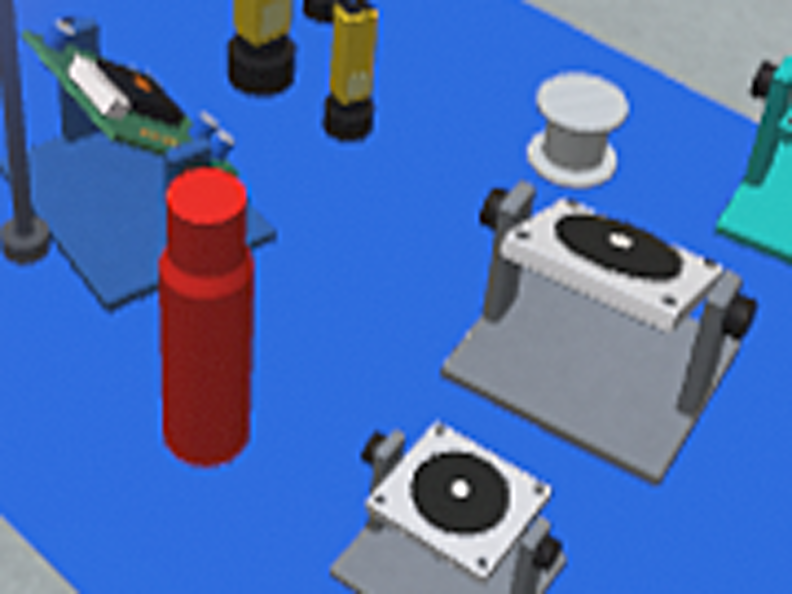

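View pics/ct.png

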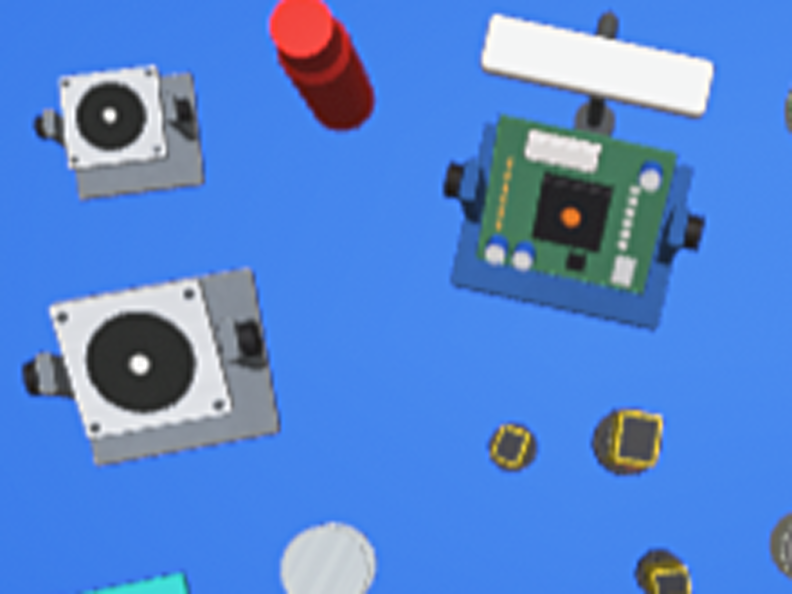

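```bash
cat > fit.py <<'E'
from h import *
from scipy.optimize import least_squares
T=lambda p:('pics/t0.npz',p[0]/3.6+110-.36,p[1]/3.6+85-.36)
S=lambda p:('pics/s0.npz',p[0]/4.4+195-.39,p[1]/4.4+180-.39)
def world(q,kind,P):
    x,y,yaw,t=q; c,s=np.cos(yaw),np.sin(yaw); P=np.array(P,float)
    if kind=='p':
        P=np.array([P[0]*np.cos(t)-P[2]*np.sin(t),P[1],P[2]*np.cos(t)+P[0]*np.sin(t)+.09])
    return np.array([x+c*P[0]-s*P[1],y+s*P[0]+c*P[1],P[2]])
def fit(obs,q0):
    f=lambda q:np.concatenate([proj(o[0],world(q,k,P))[0]-o[1:] for o,k,P in obs])
    r=least_squares(f,q0,loss='soft_l1');return r.x,f(r.x).reshape(-1,2)
X,Y,Z=.05,.053,.007
ref=[(T((50,308)),'p',(X,Y,Z)),(T((200,272)),'p',(X,-Y,Z)),(T((231,408)),'p',(-X,-Y,Z)),(T((82,440)),'p',(-X,Y,Z)),(T((140,364)),'p',(0,0,.013)),
(T((252,268)),'b',(.065,-.072,.012)),(T((279,432)),'b',(-.065,-.072,.012)),(T((98,464)),'b',(-.065,.072,.012)),
(S((570,198)),'p',(-X,-Y,Z)),(S((722,265)),'p',(-X,Y,Z)),(S((503,234)),'p',(X,-Y,Z)),(S((678,310)),'p',(X,Y,Z)),(S((621,240)),'p',(0,0,.013)),
(S((443,368)),'b',(.065,-.072,.012)),(S((657,475)),'b',(.065,.072,.012)),(S((742,345)),'b',(-.065,.072,.012))]
X,Y,Z=.058,.063,.003
brd=[(T((500,116)),'p',(X,Y,Z)),(T((680,152)),'p',(X,-Y,Z)),(T((640,293)),'p',(-X,-Y,Z)),(T((478,258)),'p',(-X,Y,Z)),(T((571,217)),'p',(0,0,.016)),
(T((549,175)),'p',(.025,.025,.016)),(T((613,184)),'p',(.025,-.025,.016)),(T((600,250)),'p',(-.025,-.025,.016)),(T((535,238)),'p',(-.025,.025,.016)),
(T((453,284)),'b',(-.065,.082,.012)),(T((655,330)),'b',(-.065,-.082,.012)),
(S((28,35)),'p',(X,-Y,Z)),(S((112,138)),'p',(X,Y,Z)),(S((235,170)),'p',(-X,Y,Z)),(S((143,84)),'p',(0,0,.016)),
(S((108,303)),'b',(.065,.082,.012)),(S((274,236)),'b',(-.065,.082,.012))]
if __name__=="__main__":
  for n,o,h,q0 in(('ref',ref,.013,(.45,.25,.1,.4)),('brd',brd,.016,(.55,0,-.2,.5))):
    q,r=fit(o,q0); print(n,q.round(4),np.degrees(q[2:]).round(1),'dot',world(q,'p',(0,0,h)).round(4),'focusaxis',world(q,'p',(0,0,1.)).round(4)-world(q,'p',(0,0,0)).round(4)); print(r.round(1).tolist())
E
python3 fit.py
python3 - <<'E'
from h import *
t='pics/t0.npz';s='pics/s0.npz'; k=512/800
print('thermo top', tri((t,110+637/3.6,85+440/3.6),(s,399*k,251*k)),atz(t,110+637/3.6,85+440/3.6,.15))
print('pad',atz(t,610*k,290*k,.012),atz(s,290*k,261*k,.012))
for n,u,v,z in(('bottle',538,373,.15),('jar',539,169,.07),('spool',314,379,.055),('can',303,144,.19),('small1',394,326,.1),('small2',461,383,.1)):print(n,atz(t,u*k,v*k,z))
E
```

```text
ref [0.5    0.3124 0.1808 0.4001] [10.4 22.9] dot [0.4951 0.3115 0.102 ] focusaxis [-0.3832 -0.07    0.921 ]
[[-0.2, -0.2], [-0.1, 2.4], [0.8, 1.4], [1.8, -0.2], [0.4, -0.1], [0.1, -0.5], [0.4, 0.2], [-1.0, 0.6], [-1.2, 0.1], [0.9, 1.0], [0.0, 0.4], [-0.2, 1.3], [-0.2, 0.9], [-0.9, -0.3], [0.7, 1.3], [0.4, -0.7]]
brd [ 0.6105  0.0071 -0.2118  0.6507] [-12.1  37.3] dot [0.601  0.0092 0.1027] focusaxis [-0.5922  0.1274  0.7956]
[[0.1, -0.7], [-0.2, -0.0], [1.1, 0.4], [-0.4, 0.1], [0.4, -0.6], [-1.5, 0.2], [0.3, 1.9], [0.1, 0.9], [-0.9, 0.1], [-0.7, -0.2], [1.3, -0.4], [-1.7, -0.7], [0.0, -0.0], [1.2, 0.7], [-0.6, 0.5], [-0.9, 0.5], [0.5, -1.1]]
thermo top [ 0.44108856 -0.03464544  0.14476094] [ 0.44085966 -0.03415811  0.15      ]
pad [ 0.50372537 -0.3274381   0.012     ] [ 0.50984127 -0.32765848  0.012     ]
bottle [ 0.36618183 -0.17096524  0.15      ]
jar [ 0.70331374 -0.19200774  0.07      ]
spool [0.34912544 0.18547628 0.055     ]
can [0.70783556 0.18535899 0.19      ]
small1 [0.43793001 0.05034417 0.1       ]
small2 [ 0.34675711 -0.05768287  0.1       ]
```

```bash
cat > go.py <<'E'
import sys
from h import *
def st():
    s=monitor.read_state(); w,x,y,z=s['orientation']
    yv=np.array([2*(x*y-w*z),1-2*(x*x+z*z)]); return s,np.arctan2(-yv[0],yv[1])
def go(P,yaw=None):
    s,f=st(); d=np.array(P)-s['eef_pos']
    yaw=f if yaw is None else yaw
    # shifts given after the roll is done first
    c,sn=np.cos(yaw),np.sin(yaw); t=np.array([-(d[0]*c+d[1]*sn),-d[0]*sn+d[1]*c,-d[2]])/.04
    print('t',s['clock'].round(2),'pos',s['eef_pos'].round(4),'yaw',np.degrees(f).round(2),'roll total',((f-yaw)/(np.pi/2)).round(4),'shift total',t.round(3))
if __name__=="__main__":
    a=[float(v) for v in sys.argv[1:]]; go(a[:3],np.radians(a[3]) if len(a)>3 else None)
E
python3 go.py .441 -.0345 .237 0
```

```text
Traceback (most recent call last):
  File "go.py", line 13, in <module>
    a=[float(v) for v in sys.argv[1:]]; go(a[:3],np.radians(a[3]) if len(a)>3 else None)
                                        ~~^^^^^^^^^^^^^^^^^^^^^^^^^^^^^^^^^^^^^^^^^^^^^^
  File "go.py", line 11, in go
    print('t',s['clock'].round(2),'pos',s['eef_pos'].round(4),'yaw',np.degrees(f).round(2),'roll total',((f-yaw)/(np.pi/2)).round(4),'shift total',t.round(3))
              ^^^^^^^^^^^^^^^^
AttributeError: 'float' object has no attribute 'round'
```

```bash
sed -i "s/s\['clock'\].round(2)/round(s['clock'],2)/" go.py
python3 go.py .441 -.0345 .237 0; python3 -m inch '[[[0,0,0],0.068,-0.3],[[0,0,0],0.068,-0.3],[[0,0,0],0.068,-0.3]]'; python3 go.py .441 -.0345 .237 0
```

```text
t 0.1 pos [ 0.2127 -0.6402  0.2367] yaw 18.38 roll total 0.2042 shift total [-5.7080e+00  1.5142e+01 -8.0000e-03]
clock: 0.35
eef_pos: [0.2127, -0.6403, 0.237]
orientation: [-0.0, 0.002, 1.0, 0.0]
wrist_force: [0.4, 0.0, -0.4]
grip_width: 0.831
grip_force: 0.0
t 0.35 pos [ 0.2127 -0.6403  0.237 ] yaw -0.28 roll total -0.0031 shift total [-5.7070e+00  1.5145e+01 -1.0000e-03]
```

```bash
python3 -m inch '[[[-0.285,0.757,0],0,-0.3],[[-0.285,0.757,0],0,-0.3],[[-0.285,0.757,0],0,-0.3],[[-0.285,0.757,0],0,-0.3],[[-0.285,0.757,0],0,-0.3],[[-0.285,0.757,0],0,-0.3],[[-0.285,0.757,0],0,-0.3],[[-0.285,0.757,0],0,-0.3],[[-0.285,0.757,0],0,-0.3],[[-0.285,0.757,0],0,-0.3],[[-0.285,0.757,0],0,-0.3],[[-0.285,0.757,0],0,-0.3],[[-0.285,0.757,0],0,-0.3],[[-0.285,0.757,0],0,-0.3],[[-0.285,0.757,0],0,-0.3],[[-0.285,0.757,0],0,-0.3],[[-0.285,0.757,0],0,-0.3],[[-0.285,0.757,0],0,-0.3],[[-0.285,0.757,0],0,-0.3],[[-0.285,0.757,0],0,-0.3]]'; python3 -m inch '[[[0,0,0],0,-0.3],[[0,0,0],0,-0.3]]'; python3 go.py .441 -.0345 .117 0
```

```text
clock: 2.02
eef_pos: [0.4406, -0.0332, 0.2376]
orientation: [0.0, -0.0, 1.0, 0.0]
wrist_force: [1.8, -1.2, -0.1]
grip_width: 0.647
grip_force: 0.0
clock: 2.18
eef_pos: [0.4407, -0.0335, 0.2372]
orientation: [-0.0, -0.002, 1.0, -0.0]
wrist_force: [-0.4, -0.3, -0.4]
grip_width: 0.654
grip_force: 0.0
t 2.18 pos [ 0.4407 -0.0335  0.2372] yaw 0.19 roll total 0.0021 shift total [-0.007 -0.024  3.005]
```

Good; descend and grip.

```bash
python3 -m inch '[[[0,-0.02,0.5],0,-0.3],[[0,0,0.5],0,-0.3],[[0,0,0.5],0,-0.3],[[0,0,0.5],0,-0.3],[[0,0,0.5],0,-0.3],[[0,0,0.5],0,-0.3],[[0,0,0],0,0.3],[[0,0,0],0,1],[[0,0,0],0,1],[[0,0,0],0,1],[[0,0,0],0,1],[[0,0,0],0,1],[[0,0,0],0,1]]'; python3 go.py .578 -.327 .14 0
```

```text
clock: 3.27
eef_pos: [0.4414, -0.0355, 0.1187]
orientation: [0.001, -0.0, 1.0, 0.0]
wrist_force: [-1.9, 1.0, 6.5]
grip_width: 0.366
grip_force: 27.5
t 3.27 pos [ 0.4414 -0.0355  0.1187] yaw 0.05 roll total 0.0005 shift total [-3.415 -7.288 -0.533]
```

```bash
python3 -m inch '[[[0,0,-0.4],0,1],[[0,0,-0.6],0,1],[[0,0,0],0,1]]';  python3 -m inch '[[[-0.19,-0.405,0],0,1],[[-0.19,-0.405,0],0,1],[[-0.19,-0.405,0],0,1],[[-0.19,-0.405,0],0,1],[[-0.19,-0.405,0],0,1],[[-0.19,-0.405,0],0,1],[[-0.19,-0.405,0],0,1],[[-0.19,-0.405,0],0,1],[[-0.19,-0.405,0],0,1],[[-0.19,-0.405,0],0,1],[[-0.19,-0.405,0],0,1],[[-0.19,-0.405,0],0,1],[[-0.19,-0.405,0],0,1],[[-0.19,-0.405,0],0,1],[[-0.19,-0.405,0],0,1],[[-0.19,-0.405,0],0,1],[[-0.19,-0.405,0],0,1],[[-0.19,-0.405,0],0,1],[[0,0,0],0,1],[[0,0,0],0,1]]'; python3 go.py .578 -.327 .117 0
python3 - <<'E'
from h import *
snap("scene","pics/s1.png");snap("top","pics/t1.png")
a=np.load("pics/s1.npz")['im'];b=np.load("pics/t1.npz")['im']
p=proj('pics/s1.npz',[.578,-.327,.1])[0].astype(int);q=proj('pics/t1.npz',[.578,-.327,.1])[0].astype(int);print(p,q)
c=lambda im,p:cv2.resize(im[max(p[1]-75,0):,max(p[0]-50,0):][:150,:100],(400,600),interpolation=cv2.INTER_CUBIC)
cv2.imwrite("pics/c1.png",np.hstack([c(a,p),c(b,q)]))
E
```

```text
clock: 3.52
eef_pos: [0.4427, -0.0353, 0.1612]
orientation: [0.003, -0.001, 1.0, 0.0]
wrist_force: [1.1, 0.4, -1.7]
grip_width: 0.365
grip_force: 27.5
clock: 5.18
eef_pos: [0.5772, -0.3277, 0.1564]
orientation: [-0.001, 0.001, 1.0, 0.0]
wrist_force: [-0.7, 0.9, -1.3]
grip_width: 0.368
grip_force: 27.5
t 5.18 pos [ 0.5772 -0.3277  0.1564] yaw -0.06 roll total -0.0007 shift total [-0.021  0.017  0.985]
[167 153] [401 153]
```

View pics/c1.png

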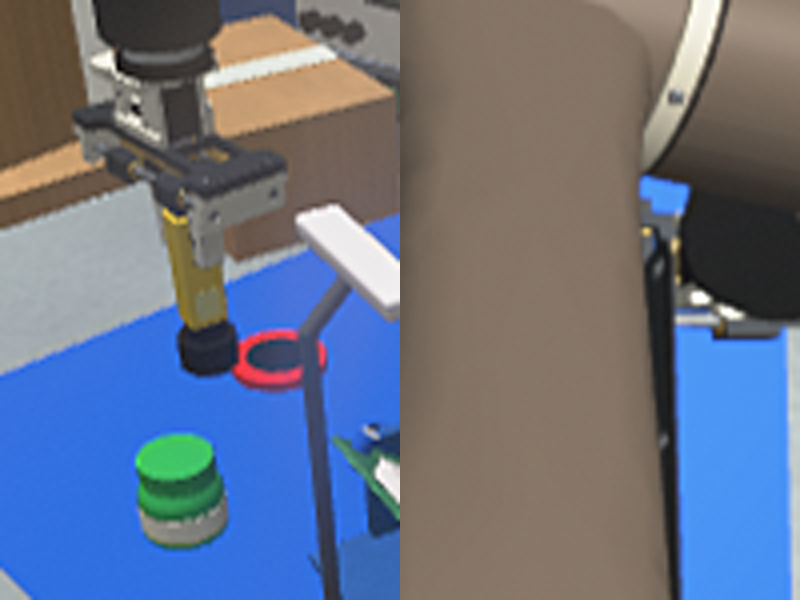

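```bash
python3 -m inch '[[[-0.15,0,0.2],0,1],[[-0.1,0,0.3],0,1],[[0,0,0.3],0,1],[[0,0,0.15],0,1],[[0,0,0],0,1]]'; python3 -m inch '[[[0,0,0.04],0,1],[[0,0,0.04],0,1],[[0,0,0],0,1]]'
```

```text
clock: 5.7
eef_pos: [0.5873, -0.3269, 0.1184]
orientation: [-0.001, -0.001, 1.0, -0.0]
wrist_force: [0.5, 0.3, -1.2]
grip_width: 0.351
grip_force: 28.9
clock: 5.95
eef_pos: [0.5876, -0.3271, 0.1181]
orientation: [0.0, -0.001, 1.0, -0.0]
wrist_force: [-3.2, 3.4, 13.7]
grip_width: 0.351
grip_force: 28.9
```

```bash
cat > tilt.py <<'E'
import sys
from h import *
def shot(n,P):
    snap("scene",f"pics/{n}.png"); im=np.load(f"pics/{n}.npz")['im']
    p=proj(f"pics/{n}.npz",P)[0].astype(int); x0,y0=max(p[0]-65,0),max(p[1]-50,0); print('offset',x0,y0,'scale 6')
    cv2.imwrite(f"pics/{n}c.png",cv2.resize(im[y0:y0+100,x0:x0+130],(780,600),interpolation=cv2.INTER_CUBIC))
if __name__=="__main__": shot(sys.argv[1],[float(v) for v in sys.argv[2:]])
E
python3 -m inch '[[[0.112,0,-0.02],0,1],[[0.112,0,-0.018],0,1],[[0.112,0,-0.013],0,1],[[0.112,0,-0.01],0,1],[[0,0,0],0,1]]';python3 -m inch '[[[0.112,0,-0.005],0,1],[[0.112,0,0],0,1],[[0.112,0,0.003],0,1],[[0.112,0,0.006],0,1],[[0,0,0],0,1]]'; python3 -m inch '[[[0.112,0,0.011],0,1],[[0.112,0,0.015],0,1],[[0.112,0,0.019],0,1],[[0,0,0],0,1]]'; python3 tilt.py s2 .56 -.327 .07
```

```text
clock: 6.37
eef_pos: [0.5698, -0.3267, 0.119]
orientation: [0.001, -0.0, 1.0, 0.0]
wrist_force: [3.8, 3.4, 1.3]
grip_width: 0.338
grip_force: 30.0
clock: 6.78
eef_pos: [0.5529, -0.3271, 0.1198]
orientation: [0.002, -0.0, 1.0, -0.0]
wrist_force: [3.7, 3.4, 5.3]
grip_width: 0.339
grip_force: 30.0
clock: 7.12
eef_pos: [0.5397, -0.3274, 0.1185]
orientation: [0.002, -0.001, 1.0, -0.001]
wrist_force: [2.7, 3.9, 7.8]
grip_width: 0.34
grip_force: 30.0
offset 107 108 scale 6
```

View pics/s2c.png

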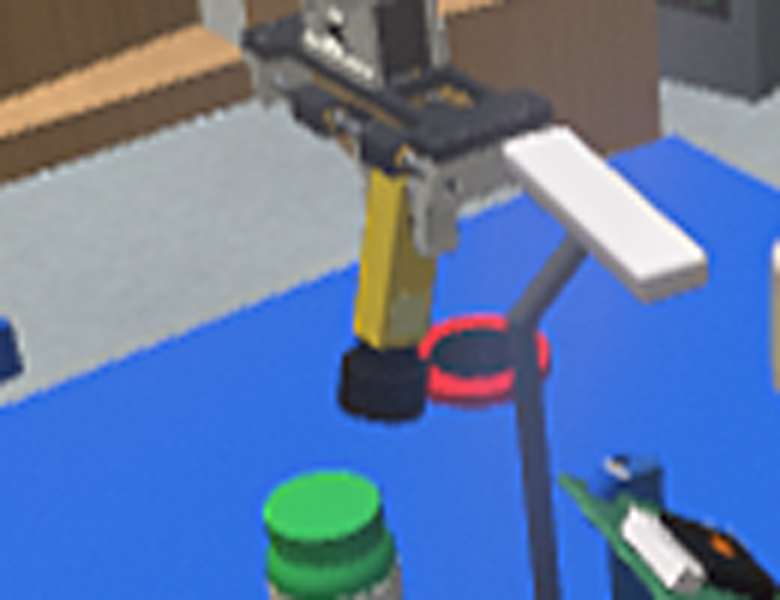

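```bash
python3 -m inch '[[[0,0,-0.5],0,1],[[0,0,-1],0,1],[[0,0,-1],0,1],[[0,0,-0.8],-0.029,1],[[0,0,0],-0.029,1],[[0,0,0],-0.029,1],[[0,0,0],-0.029,1]]'
cat > fitth.py <<'E'
from h import *
import sys
from scipy.optimize import minimize
from go import st
def pose(th,ph,off,eef,yaw,L=.1265):
    # thermometer axis n (lens->tail) leaning th to -x(holder), ph sideways; off = grip offset along tool x
    c,s=np.cos(yaw),np.sin(yaw); B=np.array([[c,-s,0],[s,c,0],[0,0,1]])
    n=np.array([-np.sin(th),np.sin(ph)*np.cos(th),np.cos(th)*np.cos(ph)]); x=np.array([np.cos(th),0,np.sin(th)]); y=np.cross(n,x)
    R=B@np.c_[x,y,n]; g=np.array(eef)+[0,0,.008]; return R,g-R@[off,0,L]
a=np.linspace(0,2*np.pi,48,endpoint=False)
cyl=lambda r,z0,z1:np.r_[np.c_[r*np.cos(a),r*np.sin(a),a*0+z0],np.c_[r*np.cos(a),r*np.sin(a),a*0+z1]]
box=np.array([[i*.018,j*.015,z] for i in(-1,1) for j in(-1,1) for z in(.046,.15)])
def render(f,R,o,S=8):
    d=np.load(f);sh=d['im'].shape[:2]; out=[]
    for P in([cyl(.026,0,.03),cyl(.018,.03,.046)],[box]):
        m=np.zeros((sh[0],sh[1]),np.uint8)
        for Q in P:
            h=cv2.convexHull((((proj(f,Q@R.T+o))*16).round().astype(np.int32)))
            cv2.fillConvexPoly(m,h,255,cv2.LINE_AA,4)
        out.append(m/255.)
    return out
def masks(f):
    im=np.load(f)['im'].astype(float); b,g,r=im[...,0],im[...,1],im[...,2]
    return np.clip((75-im.max(2))/40,0,1),np.clip((np.minimum(r,g)-b-25)/40,0,1)
def cost(q,fs,eef,yaw,M):
    R,o=pose(np.radians(q[0]),np.radians(q[1]),q[2]/1000,eef,yaw); e=0
    lens=o+R[:,2]*.023
    for f,(k,y) in zip(fs,M):
        h,_=render(f,R,o); u,v=proj(f,lens)[0].astype(int); w=28
        sl=np.s_[max(v-w,0):v+w,max(u-w,0):u+w]; ring=cv2.dilate(h,np.ones((7,7)))[sl]
        e+=np.sum(ring*(h[sl]-k[sl])**2)/max(h[sl].sum(),1)
    return e
def run(fs,eef,yaw,q0,fixed=None):
    M=[masks(f) for f in fs]
    best=min((minimize(lambda q:cost(q if len(fs)>1 else [q[0],q[1],0],fs,eef,yaw,M)+(q[2]/8)**2*.02+(q[1]/6)**2*.02,[t,0,0],method='Nelder-Mead',options=dict(initial_simplex=[[t,0,0],[t+4,0,0],[t,3,0],[t,0,4]])) for t in q0),key=lambda r:r.fun)
    return best.x,best.fun
if __name__=="__main__":
    s,yaw=st(); n=sys.argv[1]; fs=[]
    for c in sys.argv[2].split(','): snap(c,f"pics/{n}{c}.png"); fs.append(f"pics/{n}{c}.npz")
    for F in [[f] for f in fs]+([fs] if len(fs)>1 else []): print(F[0],len(F),*run(F,s['eef_pos'],yaw,(5,20,30,40)))
    q,_=run(fs,s['eef_pos'],yaw,(5,20,30,40)); R,o=pose(*np.radians(q[:2]),q[2]/1000 if len(fs)>1 else 0,s['eef_pos'],yaw); outs=[]
    print('lens',o,'axis',R[:,2])
    for f in fs:
        im=np.load(f)['im'].copy()
        for m in render(f,R,o):
            cs,_=cv2.findContours((m>.5).astype(np.uint8),0,2); cv2.drawContours(im,cs,-1,(255,0,255),1)
        u,v=proj(f,o+R[:,2]*.05)[0].astype(int); x0,y0=max(u-40,0),max(v-60,0); outs.append(cv2.resize(np.pad(im[y0:y0+120,x0:x0+80],((0,max(0,120-im[y0:y0+120].shape[0])),(0,max(0,80-im[:,x0:x0+80].shape[1])),(0,0))),(400,600),interpolation=cv2.INTER_CUBIC))
    cv2.imwrite(f"pics/{n}o.png",np.hstack(outs))
E
python3 fitth.py f1 scene
python3 - <<'E'
import numpy as np
from fit import *
from go import go
for o,h,q0 in((ref,.013,(.45,.25,.1,.4)),(brd,.016,(.55,0,-.2,.5))):
    q,_=fit(o,q0); d=world(q,'p',(0,0,h)); n=world(q,'p',(0,0,1.))-world(q,'p',(0,0,0))
    for k in(0,.04): print(d+n*(.1765+k)-[0,0,.008])
    go(d+n*.2165-[0,0,.008],q[2])
E
```

```text
clock: 7.75
eef_pos: [0.5372, -0.3272, 0.2485]
orientation: [-0.001, -0.092, 0.996, 0.0]
wrist_force: [-0.0, 0.2, -2.6]
grip_width: 0.342
grip_force: 30.0
pics/f1scene.npz 1 [25.45950994 -4.77425391 -0.04947352] 0.5419073873286546
lens [ 0.58886707 -0.30783651  0.14269446] axis [-0.40880789 -0.15268982  0.89975659]
[0.4274218  0.29916861 0.25653147]
[0.41209421 0.29636704 0.29337188]
t 7.8 pos [ 0.537  -0.3271  0.248 ] yaw 10.75 roll total 0.0043 shift total [ 0.269 15.895 -1.133]
[0.49648381 0.03163949 0.23516088]
[0.47279466 0.03673391 0.26698651]
t 7.8 pos [ 0.537  -0.3271  0.248 ] yaw 10.75 roll total 0.2543 shift total [ 3.482  8.556 -0.474]
```

View pics/f1o.png

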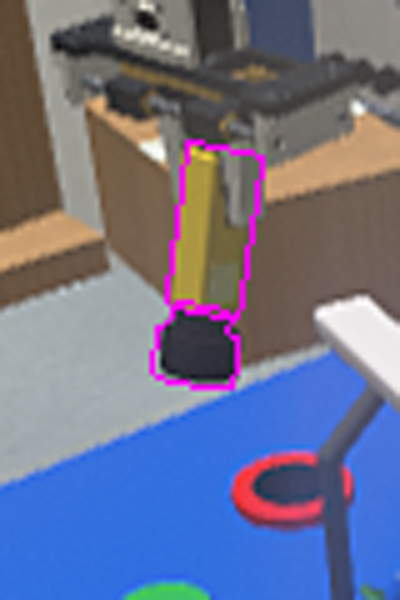

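```bash
python3 -m inch '[[[0.01,0.3,-0.06],0,1],[[0.01,0.6,-0.06],0,1],[[0.014,0.9,-0.06],0,1],[[0.014,0.9,-0.06],0,1],[[0.014,0.9,-0.06],0,1],[[0.014,0.9,-0.06],0,1],[[0.014,0.9,-0.06],0,1],[[0.014,0.9,-0.06],0,1],[[0.014,0.9,-0.06],0,1],[[0.014,0.9,-0.06],0,1],[[0.014,0.9,-0.06],0,1],[[0.014,0.9,-0.06],0,1],[[0.014,0.9,-0.06],0,1],[[0.014,0.9,-0.06],0,1],[[0.014,0.9,-0.06],0,1],[[0.014,0.9,-0.06],0,1],[[0.014,0.9,-0.06],0,1],[[0.014,0.9,-0.06],0,1],[[0.014,0.4,-0.06],0,1],[[0.014,0.2,-0.03],0,1]]'; python3 -m inch '[[[0,0,0],0,1],[[0,0,0],0,1],[[0,0,0],0,1]]'; python3 go.py .4121 .2964 .2934 10.36;  python3 fitth.py f2 scene,top
```

```text
clock: 9.47
eef_pos: [0.4109, 0.298, 0.2951]
orientation: [-0.001, -0.092, 0.996, -0.001]
wrist_force: [0.4, 0.1, -2.0]
grip_width: 0.337
grip_force: 30.0
clock: 9.72
eef_pos: [0.412, 0.295, 0.2954]
orientation: [-0.0, -0.091, 0.996, -0.0]
wrist_force: [0.4, -0.8, -2.4]
grip_width: 0.339
grip_force: 30.0
t 9.72 pos [0.412  0.295  0.2954] yaw 10.4 roll total 0.0004 shift total [-0.01   0.033  0.049]
pics/f2scene.npz 1 [ 3.61353470e+01 -2.67564753e+00 -4.47852408e-03] 0.23358121764127887
pics/f2top.npz 1 [40.37453501 17.6021428   0.79284197] 0.5795063660910384
pics/f2scene.npz 2 [37.70023394 -1.75629564 -0.52763032] 0.9471716929988674
lens [0.48790216 0.31208566 0.20365938] axis [-0.59710789 -0.13423667  0.79084934]
```

View pics/f2o.png

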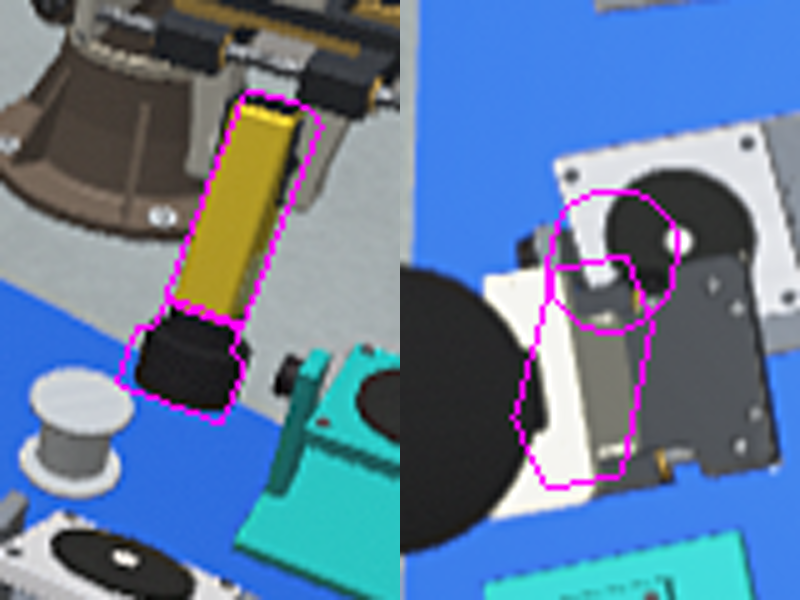

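```bash
cat > fit2.py <<'E'
from fitth import *
def renderS(f,R,o,x0,y0,w,h,S):
    out=[]
    for P in([cyl(.026,0,.03),cyl(.018,.03,.046)],[box]):
        m=np.zeros((h*S,w*S),np.uint8)
        for Q in P:
            p=(proj(f,Q@R.T+o)-[x0,y0]+.5)*S-.5
            cv2.fillConvexPoly(m,cv2.convexHull((p*16).round().astype(np.int32)),1,cv2.LINE_8,4)
        out.append(m.astype(float))
    out[1]*=1-out[0]; return out
def fit2(f,eef,yaw,th0,S=4):
    im=np.load(f)['im']; R,o=pose(np.radians(th0),0,0,eef,yaw); c=proj(f,o+R[:,2]*.05)[0].astype(int)
    x0,y0,w,h=max(c[0]-40,0),max(c[1]-40,0),80,80; crop=im[y0:y0+h,x0:x0+w]; h,w=crop.shape[:2]
    big=cv2.resize(crop,(w*S,h*S),interpolation=cv2.INTER_CUBIC).astype(float); b,g,r=[big[...,i] for i in range(3)]
    yel=((np.minimum(r,g)-b)/(big.max(2)+1)>.42)*1.; dark=((big.max(2)<62)&(yel<.5))*1.
    def cost(q):
        R,o=pose(np.radians(q[0]),np.radians(q[1]),q[2]/1e3,eef,yaw,.1265+q[3]/1e3)
        H,Y=renderS(f,R,o,x0,y0,w,h,S); n=H.sum()+1
        ring=cv2.dilate(H,np.ones((6*S+1,6*S+1)))*(1-Y)
        tail=proj(f,o+R[:,2]*.10)[0]; yy=np.arange(h*S)[:,None]/S+y0; low=yy>tail[1]
        return (np.sum(ring*(H-dark)**2*(low))+.7*np.sum(low*cv2.dilate(Y,np.ones((13,13)))*(1-H)*(Y-yel)**2))/n+.01*((q[1]/2)**2+(q[2]/4)**2+(q[3]/4)**2)
    best=None
    for t in(th0-6,th0,th0+6):
        r_=minimize(cost,[t,0,0,0],method='Nelder-Mead',options=dict(initial_simplex=np.array([t,0,0,0])+np.array([[0,0,0,0],[5,0,0,0],[0,3,0,0],[0,0,4,0],[0,0,0,4]]),maxiter=400))
        if best is None or r_.fun<best.fun: best=r_
    q=best.x; R,o=pose(np.radians(q[0]),np.radians(q[1]),q[2]/1e3,eef,yaw,.1265+q[3]/1e3)
    print('th ph off dL',q.round(2),'cost',round(best.fun,3),'profile',[(t,round(cost([t,*q[1:]]),3)) for t in (q[0]-4,q[0]-2,q[0]+2,q[0]+4)])
    H,Y=renderS(f,R,o,x0,y0,w,h,S); v=big.astype(np.uint8)
    for m in(H,Y): cv2.drawContours(v,cv2.findContours(m.astype(np.uint8),0,2)[0],-1,(255,0,255),1)
    k=np.dstack([dark*255,yel*255,H*255]).astype(np.uint8)
    cv2.imwrite(f[:-4]+'_f.png',cv2.resize(np.hstack([v,k]),(800,int(400*h/w)))); return R,o,q
if __name__=="__main__":
    s,yaw=st(); f=sys.argv[1]
    if not f.endswith('npz'): snap('scene',f'pics/{f}.png'); f=f'pics/{f}.npz'
    R,o,q=fit2(f,s['eef_pos'],yaw,float(sys.argv[2])); print('eef',s['eef_pos'].round(4),'lens',o.round(4),'axis',R[:,2].round(3),'focus',(o-R[:,2]*.05).round(4))
E
python3 fit2.py pics/f2scene.npz 25
```

```text
th ph off dL [27.73 -0.28  0.99 -2.54] cost 0.351 profile [(np.float64(23.730687039901042), np.float64(0.363)), (np.float64(25.730687039901042), np.float64(0.356)), (np.float64(29.730687039901042), np.float64(0.355)), (np.float64(31.730687039901042), np.float64(0.371))]
eef [0.4122 0.295  0.2956] lens [0.468  0.3057 0.1934] axis [-0.457 -0.088  0.885] focus [0.4908 0.3101 0.1492]
```

View pics/f2scene_f.png

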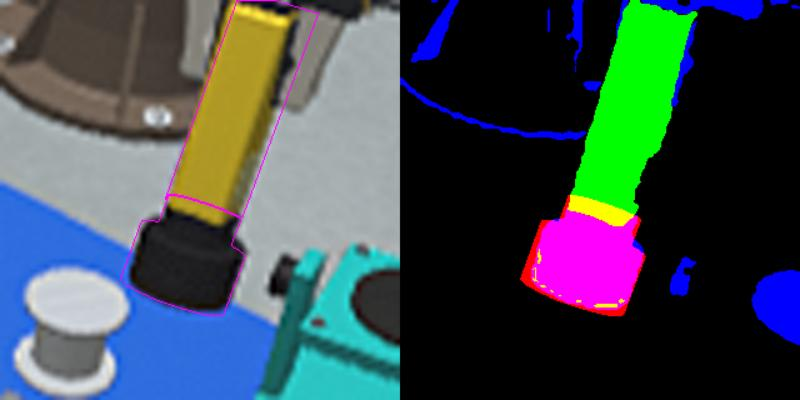

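```bash
python3 -m inch '[[[0,0,0],0.077,1],[[0,0,0],0.077,1],[[0,0,0],0.077,1],[[0,0,0],0.077,1],[[0,0,0],0.077,1],[[0,0,0],0.077,1],[[0,0,0],0.077,1],[[0,0,0],0.077,1],[[0,0,0],0,1],[[0,0,0],0,1]]'; sed -i 's#(q\[1\]/2)#(q[1]/.7)#' fit2.py; python3 fit2.py g1 23; python3 -c "
from go import *
s,y=st();print(s['joints'].round(2),np.degrees(y))
from fit2 import *
fit2('pics/f1scene.npz',[.537,-.3271,.248],np.radians(10.75),22)
fit2('pics/f2scene.npz',[.4122,.295,.2956],np.radians(10.4),22)"
```

```text
clock: 10.65
eef_pos: [0.4652, 0.2491, 0.29]
orientation: [-0.045, 0.34, 0.939, 0.018]
wrist_force: [-0.0, 1.0, -2.4]
grip_width: 0.339
grip_force: 30.0
th ph off dL [11.91  0.09 -2.86 -0.13] cost 0.545 profile [(np.float64(7.909145076205171), np.float64(0.753)), (np.float64(9.90914507620517), np.float64(0.616)), (np.float64(13.90914507620517), np.float64(0.575)), (np.float64(15.90914507620517), np.float64(0.681))]
eef [0.4652 0.2491 0.29  ] lens [0.4873 0.2305 0.1749] axis [-0.158  0.133  0.978] focus [0.4952 0.2239 0.126 ]
[ 0.79  0.11 -0.16 -0.1  -1.31 -3.03] -39.65485724122266
th ph off dL [17.29  0.15 -1.96  1.06] cost 0.967 profile [(np.float64(13.287222887420686), np.float64(1.114)), (np.float64(15.287222887420686), np.float64(1.014)), (np.float64(19.287222887420686), np.float64(0.986)), (np.float64(21.287222887420686), np.float64(1.047))]
th ph off dL [26.8  -0.05  0.19 -3.04] cost 0.35 profile [(np.float64(22.797748651408327), np.float64(0.362)), (np.float64(24.797748651408327), np.float64(0.355)), (np.float64(28.797748651408327), np.float64(0.356)), (np.float64(30.797748651408327), np.float64(0.371))]
```

```bash
python3 -m inch '[[[0,0,0],-0.07,1],[[0,0,0],-0.07,1],[[0,0,0],-0.07,1],[[0,0,0],0,1],[[0,0,0],0,1]]'; python3 -c "
from go import *
s,y=st();print(s['joints'].round(2),np.degrees(y))"
```

```text
clock: 11.12
eef_pos: [0.4635, 0.2517, 0.2906]
orientation: [-0.041, 0.18, 0.983, 0.025]
wrist_force: [-0.3, 0.2, -2.7]
grip_width: 0.341
grip_force: 30.0
[ 0.8   0.11 -0.16 -0.1  -1.31 -2.7 ] -20.798651787018287
```

```bash
cat > fit3.py <<'E'
from fit2 import *
from scipy.spatial.transform import Rotation as Ro
def Rt(q): return Ro.from_quat([q[1],q[2],q[3],q[0]]).as_matrix()
def pose3(th,ph,off,L,eef,T):
    c,s=np.cos(th),np.sin(th); M=np.array([[-c,0,s],[0,1,0],[-s,0,-c]])
    R=T@Ro.from_rotvec([ph,0,0]).as_matrix()@M; return R,np.array(eef)+T@[0,0,-.008]-R@[off,0,L]
def prep(f,eef,q,S=4):
    T=Rt(q); im=np.load(f)['im']; R,o=pose3(.4,0,0,.1265,eef,T); c=proj(f,o+R[:,2]*.05)[0].astype(int)
    x0,y0=max(c[0]-40,0),max(c[1]-40,0); crop=im[y0:y0+80,x0:x0+80]; h,w=crop.shape[:2]
    big=cv2.resize(crop,(w*S,h*S),interpolation=cv2.INTER_CUBIC).astype(float); b,g,r=[big[...,i] for i in range(3)]
    # softer: dark weight by max channel; half level between head(~30) and backgrounds(~150)
    dark=np.clip((110-big.max(2))/50,0,1)*((np.minimum(r,g)-b)/(big.max(2)+1)<.3)
    return dict(f=f,eef=eef,T=T,x0=x0,y0=y0,w=w,h=h,S=S,big=big,dark=dark)
def cost3(q,d):
    R,o=pose3(np.radians(q[0]),np.radians(q[1]),q[2]/1e3,.1265+q[3]/1e3,d['eef'],d['T'])
    H,Y=renderS(d['f'],R,o,d['x0'],d['y0'],d['w'],d['h'],d['S'])
    ring=cv2.dilate(H,np.ones((33,33)))*(1-cv2.dilate(Y,np.ones((5,5))))
    return np.sum(ring*(H-d['dark'])**2)/(H.sum()+1)
def solve(D,prior=(1,2,3),t0=22):
    f=lambda q:sum(cost3(q,d) for d in D)+.02*sum((q[i+1]/prior[i])**2 for i in range(3))
    best=min((minimize(f,[t,0,0,0],method='Nelder-Mead',options=dict(initial_simplex=np.array([t,0,0,0])+np.array([[0,0,0,0],[4,0,0,0],[0,2,0,0],[0,0,4,0],[0,0,0,4]]))) for t in(t0-6,t0,t0+6)),key=lambda r:r.fun)
    return best.x.round(2),round(best.fun,3)
def view(D,q,fn):
    V=[]
    for d in D:
        R,o=pose3(np.radians(q[0]),np.radians(q[1]),q[2]/1e3,.1265+q[3]/1e3,d['eef'],d['T']); v=d['big'].clip(0,255).astype(np.uint8)
        for m in renderS(d['f'],R,o,d['x0'],d['y0'],d['w'],d['h'],d['S']): cv2.drawContours(v,cv2.findContours(m.astype(np.uint8),0,2)[0],-1,(255,0,255),1)
        V.append(cv2.resize(v,(400,300)) if len(D)>2 else cv2.resize(v,(400,400)))
    while len(V)>2 and len(V)%2: V.append(V[-1]*0)
    cv2.imwrite(fn,np.vstack([np.hstack(V[i:i+2]) for i in range(0,len(V),2)]))
if __name__=="__main__":
    s,yaw=st(); snap('scene','pics/g2.png')
    yq=lambda a:[0,-np.sin(np.radians(a)/2),np.cos(np.radians(a)/2),0]
    D=[prep('pics/f1scene.npz',[.537,-.3271,.248],yq(10.75)),prep('pics/f2scene.npz',[.4122,.295,.2956],yq(10.4)),prep('pics/g1.npz',[.4652,.2491,.29],[-.045,.34,.939,.018]),prep('pics/g2.npz',s['eef_pos'],s['orientation'])]
    for d in D: print(d['f'],*solve([d]))
    q,c=solve(D,(1,4,4)); print('all',q,c,[cost3(q,d).round(2) for d in D]); view(D,q,'pics/all.png')
    print(Rt(s['orientation']).round(3))
E
python3 fit3.py
```

```text
pics/f1scene.npz [19.09 -0.    0.29 -0.66] 0.145
pics/f2scene.npz [22.51  0.08  0.13 -1.36] 0.216
pics/g1.npz [18.9   0.07  0.04 -0.29] 0.283
pics/g2.npz [19.37  0.    0.   -0.04] 0.261
all [20.29  0.3   2.18 -1.48] 0.915 [np.float64(0.14), np.float64(0.22), np.float64(0.28), np.float64(0.26)]
[[-0.932  0.355 -0.071]
 [ 0.351  0.934  0.064]
 [ 0.089  0.035 -0.995]]
```

View pics/all.png

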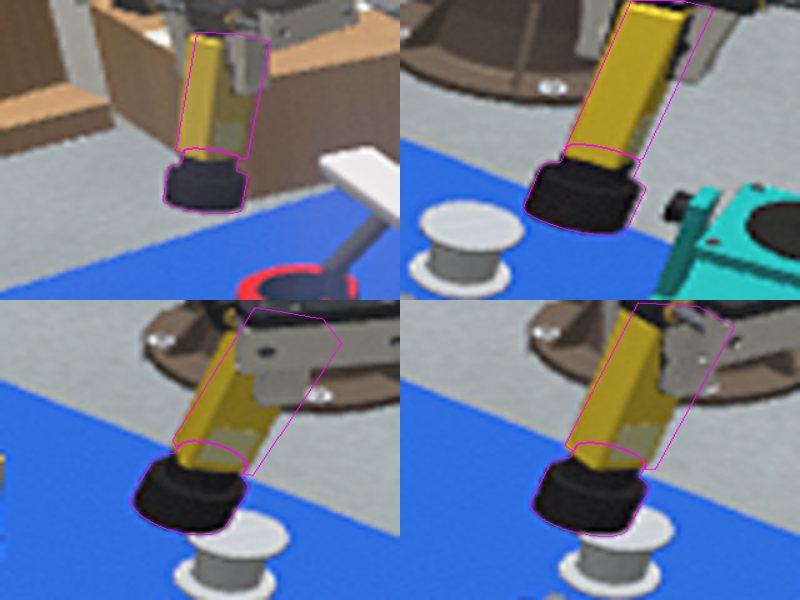

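```bash
cat > plan.py <<'E'
from fit3 import *
DOT={'ref':np.array([.4951,.3115,.1020]),'brd':np.array([.6010,.0092,.1027])}
N={'ref':np.array([-.3832,-.0700,.9210]),'brd':np.array([-.5922,.1274,.7956])}
def now():
    s=monitor.read_state(); return s,s['eef_pos'],Rt(s['orientation'])
def rollto(T,n):
    """roll (fraction) making tool y perpendicular to n, thermometer angle th needed; th>0 = towards tool x"""
    nt=T.T@n; a=np.arctan2(nt[1],nt[0]); return a/(np.pi/2),np.degrees(np.arccos(-nt[2]))
def rolled(T,a): return T@Ro.from_rotvec([0,0,a*np.pi/2]).as_matrix()
def tcp_for_lens(lens,T,th,off,L):
    R,o=pose3(np.radians(th),0,off/1e3,L,[0,0,0],T); return lens-o
def rim(T,th,off,L):
    """lowest rim point relative to TCP"""
    R,o=pose3(np.radians(th),0,off/1e3,L,[0,0,0],T); a=np.linspace(0,2*np.pi,721); P=np.c_[np.cos(a),np.sin(a),0*a]*.026@R.T+o; return P[P[:,2].argmin()]
def sh(T,d): return (T.T@d/.04).round(3)
E
python3 - <<'E'
from plan import *
s,p,T=now(); L=.1255
for k in N: print(k,rollto(T,N[k]))
print('vert',rollto(T,np.array([0,0,1.])))
a,th=rollto(T,N['ref']); T2=rolled(T,a)
print('to rolled: roll',round(a,3)); th0=20.3
hov=np.array([.50,.155,0]); r=rim(T2,th0,1,L); tgt=hov-r; print('rim rel',r,'tcp touch',tgt)
print('above30',sh(T2,tgt+[0,0,.03]-p))
print('down',sh(T2,np.array([0,0,-.01])))
prev=tgt
for t in np.arange(22.3,31,2):
    # no-slip: material rim point on lower side
    q=hov-rim(T2,t,1,L); print(t,sh(T2,q-prev)); prev=q
E
```

```text
ref (np.float64(-0.24716949394653406), np.float64(26.62187536440994))
brd (np.float64(-0.06074382799110744), np.float64(42.128952604852394))
vert (np.float64(0.23616597366046288), np.float64(5.495217468132341))
to rolled: roll -0.247
rim rel [ 0.01047134  0.00231565 -0.11998937] tcp touch [0.48952866 0.15268435 0.11998937]
above30 [-0.82  -2.715  3.294]
down [-0.017 -0.016  0.249]
22.3 [ 0.108 -0.011  0.017]
24.3 [ 0.108 -0.011  0.021]
26.3 [ 0.107 -0.011  0.025]
28.3 [ 0.106 -0.011  0.029]
30.3 [ 0.106 -0.006  0.033]
```

```bash
python3 -m inch '[[[0,0,0],-0.062,1],[[0,0,0],-0.062,1],[[0,0,0],-0.062,1],[[0,0,0],-0.061,1],[[-0.2,-0.6,0],0,1],[[-0.2,-0.7,0],0,1],[[-0.2,-0.7,0.1],0,1],[[-0.2,-0.7,0.5],0,1],[[0,0,0.7],0,1],[[0,0,0.7],0,1],[[0,0,0.7],0,1],[[0,0,0.5],0,1],[[0,0,0],0,1],[[0,0,0],0,1]]'
python3 - <<'E'
from plan import *
s,p,T=now(); print(p,rollto(T,N['ref']),'touch shift',sh(T,np.array([.50,.155,0])-rim(T,20.3,1,.1255)-p)); snap('scene','pics/h1.png')
d=prep('pics/h1.npz',p,s['orientation']);print(solve([d]))
E
```

```text
clock: 12.33
eef_pos: [0.4893, 0.1527, 0.1534]
orientation: [-0.036, -0.014, 0.999, 0.032]
wrist_force: [0.6, -0.2, -0.9]
grip_width: 0.341
grip_force: 30.0
[0.48927161 0.15273529 0.15339796] (np.float64(-0.001248417783967932), np.float64(26.723380593748843)) touch shift [-0.071 -0.051  0.83 ]
(array([18.98,  0.08,  0.11,  0.17]), np.float64(0.321))
```

```bash
python3 -m inch '[[[-0.07,-0.05,0.3],0,1],[[0,0,0.3],0,1],[[0,0,0.2],0,1],[[0,0,0],0,1]]'; python3 -m inch '[[[0,0,0.08],0,1],[[0,0,0.04],0,1],[[0,0,0],0,1]]'
```

```text
clock: 12.72
eef_pos: [0.49, 0.1531, 0.1214]
orientation: [-0.035, -0.014, 0.999, 0.033]
wrist_force: [0.2, -0.0, -1.9]
grip_width: 0.34
grip_force: 30.0
clock: 12.97
eef_pos: [0.491, 0.1537, 0.119]
orientation: [-0.034, -0.015, 0.999, 0.033]
wrist_force: [-3.0, -0.9, 8.9]
grip_width: 0.34
grip_force: 30.0
```

```bash
python3 -m inch '[[[0.1,-0.011,0.025],0,1],[[0.1,-0.011,0.025],0,1],[[0.1,-0.011,0.025],0,1],[[0.08,-0.008,0.02],0,1],[[0,0,0],0,1]]'; python3 -m inch '[[[0,0,-0.5],0,1],[[0,0,-0.5],0,1],[[0,0,0],0,1],[[0,0,0],0,1]]'
python3 - <<'E'
from plan import *
s,p,T=now(); snap('scene','pics/h2.png')
d=prep('pics/h2.npz',p,s['orientation']);print(p,solve([d],t0=26))
E
```

```text
clock: 13.38
eef_pos: [0.478, 0.1531, 0.1174]
orientation: [-0.031, -0.015, 0.999, 0.034]
wrist_force: [2.6, -0.8, 9.9]
grip_width: 0.34
grip_force: 30.0
clock: 13.72
eef_pos: [0.4784, 0.1495, 0.1555]
orientation: [-0.034, -0.014, 0.999, 0.034]
wrist_force: [-0.7, 0.2, -2.8]
grip_width: 0.343
grip_force: 30.0
[0.47835524 0.14952817 0.15548113] (array([ 2.463e+01, -2.000e-02, -8.000e-02,  4.300e-01]), np.float64(0.327))
```

```bash
python3 -m inch '[[[0,0,0.5],0,1],[[0,0,0.52],0,1],[[0,0,0],0,1],[[0.06,-0.006,0.016],0,1],[[0.06,-0.006,0.016],0,1],[[0,0,0],0,1]]'; python3 -m inch '[[[0,0,-0.5],0,1],[[0,0,-1],0,1],[[0,0,-1],0,1],[[0,0,-1],0,1],[[0,0,-0.4],0,1],[[0,0,0],0,1],[[0,0,0],0,1]]'
python3 - <<'E'
from plan import *
s,p,T=now(); snap('scene','pics/h3.png')
d=prep('pics/h3.npz',p,s['orientation']);print(p,solve([d],t0=26),solve([d],(1,.5,1),26))
print(rollto(T,N['ref'])); n=N['ref']
for k in(.09,.05):
  print(sh(T,tcp_for_lens(DOT['ref']+n*k,T,26.7,1,.1255)-p))
E
```

```text
clock: 14.27
eef_pos: [0.4687, 0.1507, 0.1117]
orientation: [-0.036, -0.014, 0.999, 0.032]
wrist_force: [-0.7, -0.8, -2.1]
grip_width: 0.34
grip_force: 30.0
clock: 14.85
eef_pos: [0.4806, 0.1411, 0.268]
orientation: [-0.035, -0.014, 0.999, 0.033]
wrist_force: [-0.8, 0.4, -2.5]
grip_width: 0.338
grip_force: 30.0
[0.48059135 0.14107428 0.26804873] (array([25.78,  0.08,  0.24, -1.79]), np.float64(0.287)) (array([25.47,  0.19,  0.  , -0.17]), np.float64(0.295))
(np.float64(0.003342564166681942), np.float64(26.555169188151716))
[ 1.618  3.965 -0.241]
[1.171 3.963 0.654]
```

```bash
python3 -m inch '[[[0.4,0,-0.1],0,1],[[0.6,0.2,-0.15],0,1],[[0.6,0.4,0],0,1],[[0,0.7,0],0,1],[[0,0.8,0],0,1],[[0,0.8,0],0,1],[[0,0.7,0],0,1],[[0,0.36,0],0,1],[[0,0,0],0,1],[[0,0,0],0,1],[[0,0,0],0,1]]'
cat > chk.py <<'E'
import sys
from plan import *
n,k,t0,dist=sys.argv[1],sys.argv[2],float(sys.argv[3]),float(sys.argv[4])
s,p,T=now(); snap('scene',f'pics/{n}.png'); d=prep(f'pics/{n}.npz',p,s['orientation'])
q,c=solve([d],t0=t0); print('t',s['clock'],'pos',p.round(4),'fit',q,c,'roll,th need',rollto(T,N[k]))
for th,off,L in((q[0],q[2],.1265+q[3]/1e3),(float(sys.argv[5]) if len(sys.argv)>5 else t0,1,.1255)):
    R,o=pose3(np.radians(th),0,off/1e3,L,p,T); f=o-R[:,2]*.05
    print('focus err mm (normal frame)',((f-DOT[k])*1e3).round(1),'along n',round((f-DOT[k])@N[k]*1e3,1),'angle',np.degrees(np.arccos(R[:,2]@N[k]/np.linalg.norm(N[k]))).round(2),'shift to dist',sh(T,DOT[k]+N[k]*dist-o))
view([d,d],q,f'pics/{n}v.png')
E
python3 chk.py k1 ref 26 .05
```

```text
clock: 15.82
eef_pos: [0.4129, 0.2955, 0.291]
orientation: [-0.036, -0.014, 0.999, 0.032]
wrist_force: [-0.6, -0.1, -2.1]
grip_width: 0.344
grip_force: 30.0
t 15.8167 pos [0.4129 0.2955 0.291 ] fit [26.91  0.17  0.16 -2.7 ] 0.25 roll,th need (np.float64(-0.0009964176794492123), np.float64(26.736187623732587))
focus err mm (normal frame) [-14.7  -4.4  37. ] along n 40.0 angle 0.18 shift to dist [-0.438  0.041  0.899]
focus err mm (normal frame) [-17.4  -4.3  34.1] along n 38.3 angle 0.74 shift to dist [-0.483  0.041  0.83 ]
```

View pics/k1v.png

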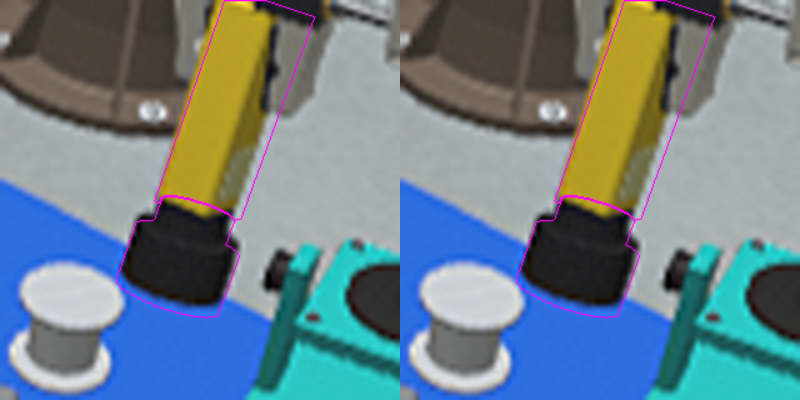

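Run:
```python
from plan import *
s,p,T=now(); o=s['orientation']
A=[('h1',[.4893,.1527,.1534]),('h2',[.47836,.14953,.15548]),('h3',[.48059,.14107,.26805]),('k1',p)]
D={n:prep(f'pics/{n}.npz',e,o) for n,e in A}
for n in D: print(n,solve([D[n]],(.3,.7,15),25),[ (l,cost3([25.5 if n!='h1' else 20,0,0,l],D[n]).round(3)) for l in(-8,-6,-4,-2,0,2)])
print(solve([D['h3'],D['k1']],(.3,2,15),26))
```

```text
h1 (array([ 1.912e+01, -0.000e+00,  0.000e+00, -1.000e-02]), np.float64(0.322)) [(-8, np.float64(0.427)), (-6, np.float64(0.37)), (-4, np.float64(0.339)), (-2, np.float64(0.329)), (0, np.float64(0.326)), (2, np.float64(0.332))]
h2 (array([ 2.452e+01,  1.000e-02, -1.000e-02,  9.500e-01]), np.float64(0.326)) [(-8, np.float64(0.461)), (-6, np.float64(0.416)), (-4, np.float64(0.355)), (-2, np.float64(0.339)), (0, np.float64(0.332)), (2, np.float64(0.334))]
h3 (array([ 2.712e+01, -0.000e+00,  1.000e-02, -6.640e+00]), np.float64(0.254)) [(-8, np.float64(0.262)), (-6, np.float64(0.258)), (-4, np.float64(0.266)), (-2, np.float64(0.282)), (0, np.float64(0.3)), (2, np.float64(0.323))]
k1 (array([29.05, -0.03,  0.04, -7.87]), np.float64(0.19)) [(-8, np.float64(0.216)), (-6, np.float64(0.213)), (-4, np.float64(0.226)), (-2, np.float64(0.247)), (0, np.float64(0.271)), (2, np.float64(0.299))]
(array([ 2.826e+01, -2.000e-02,  6.100e-01, -7.530e+00]), np.float64(0.442))
```

```bash
sed -i 's/(.*,1,.1255)):/(float(sys.argv[5]),.6,float(sys.argv[6]))):/; s/q,c=solve(\[d\],t0=t0)/q,c=solve([d],(.3,1,15),t0)/' chk.py; grep -n "for th" chk.py; sed -i 's/^for th,off,L in.*/for th,off,L in((q[0],q[2],.1265+q[3]\/1e3),(float(sys.argv[5]),.6,float(sys.argv[6]))):/' chk.py; python3 chk.py k2 ref 27 .05 27 .1195
```

```text
6:for th,off,L in(float(sys.argv[5]),.6,float(sys.argv[6]))):
t 15.8667 pos [0.4131 0.2954 0.2913] fit [ 2.903e+01 -1.000e-02  8.000e-02 -7.850e+00] 0.187 roll,th need (np.float64(-0.0005090141569824905), np.float64(26.703743890330852))
focus err mm (normal frame) [-10.6  -4.9  44.7] along n 45.6 angle 2.33 shift to dist [-0.391  0.043  1.077]
focus err mm (normal frame) [-16.2  -4.8  41.3] along n 44.6 angle 0.3 shift to dist [-0.486  0.043  1.003]
```

```bash
python3 -m inch '[[[-0.11,0.02,0.26],0,1],[[-0.11,0.02,0.26],0,1],[[-0.11,0,0.26],0,1],[[-0.1,0,0.22],0,1],[[0,0,0],0,1],[[0,0,0],0,1]]';python3 chk.py k3 ref 27 .05 27.5 .1195
python3 - <<'E'
from h import *
from fit import *
d=np.load('pics/k3.npz');im=d['im']
p=proj('pics/k3.npz',[.4951,.3115,.102])[0];x,y=p.round().astype(int);print(p)
c=im[y-8:y+9,x-10:x+11].min(2);print(c)
for o,h,q0,m in((ref,.013,(.45,.25,.1,.4),None),):
    for nm,sub in(('top',[z for z in o if 't0' in z[0][0]]),('scene',[z for z in o if 's0' in z[0][0]])):
        q,_=fit(sub,q0);print(nm,q.round(4),np.degrees(q[2:]).round(1),world(q,'p',(0,0,h)).round(4))
for nm in('t0','s0'):
    q,_=fit([z for z in brd if nm in z[0][0]],(.6,0,-.2,.6));print(nm,q.round(4),np.degrees(q[2:]).round(1),world(q,'p',(0,0,.016)).round(4))
E
```

```text
clock: 16.42
eef_pos: [0.4277, 0.3006, 0.2502]
orientation: [-0.036, -0.014, 0.999, 0.032]
wrist_force: [0.0, 0.3, -1.8]
grip_width: 0.339
grip_force: 30.0
t 16.4167 pos [0.4277 0.3006 0.2502] fit [ 2.967e+01  2.000e-02  1.200e-01 -8.310e+00] 0.213 roll,th need (np.float64(-0.0012142977956375231), np.float64(26.718997385367263))
focus err mm (normal frame) [5.4 0.2 4.7] along n 2.2 angle 2.95 shift to dist [ 0.07  -0.01   0.096]
focus err mm (normal frame) [-0.3  0.3  0.7] along n 0.7 angle 0.78 shift to dist [-0.024 -0.01   0.008]
[335.51737717 235.01502581]
[[196 203 152 142  67  41  45  47  48  49  47  48  47  46  47  47  46  47
   45  48  46]
 [153 150 156 166  79  74  73  47  45  45  48  50  46  47  48  47  49  46
   46  47  46]
 [ 23  21  19  21  29  65  82  44  45  50  48  46  47  44  48  47  47  47
   47  47  47]
 [ 42  40  41  38  36  31  28  19  23  45  46  40  47  49  46  48  46  48
   47  47  48]
 [ 44  44  43  43  43  41  40  37  34  28  20  25  49  47  47  46  47  47
   49  48  49]
 [ 46  44  43  46  44  42  42  36  26  24  27  28  27  28  47  47  45  45
   45  49  47]

[... 567 characters left out ...]
  44  46  47  42  47  46  48  46  46  45
   45  46  44]
 [224 229 229 200 163 115  42  17  28  35  38  41  42  46  45  46  45  45
   45  42  47]
 [218 221 224 229 230 201 161 116 120  41  18  24  31  36  39  39  42  42
   42  41  39]
 [191 194 213 219 223 231 229 202 204 163 158 116  38  43   9  15  19  25
   22  26  17]
 [187 190 190 194 212 220 220 229 227 229 230 200 163 166 158 118 120  79
   78  78  81]]
top [0.5005 0.3132 0.1884 0.2713] [10.8 15.5] [0.4971 0.3125 0.1025]
scene [0.4982 0.3112 0.1807 0.4083] [10.4 23.4] [0.4932 0.3103 0.1019]
t0 [ 0.6107  0.007  -0.2115  0.6572] [-12.1  37.7] [0.6012 0.009  0.1027]
s0 [ 0.6088  0.0077 -0.2278  0.6333] [-13.1  36.3] [0.5996 0.0098 0.1029]
```

```bash
python3 -m inch '[[[0,0,0],0,1],[[0,0,0],0,1],[[0,0,0],0,1],[[0,0,0],0,1],[[0,0,0],0,1],[[0,0,0],0,1],[[0,0,0],0,1],[[0,0,0],0,1],[[0,0,0],0,1],[[0,0,0],0,1],[[0,0,0],0,1],[[0,0,0],0,1],[[0,0,0],0,1],[[0,0,0],0,1]]' | head -2; python3 -m inch '[[[0.02,0,0.02],0,1],[[0.02,-0.01,0.025],0,1],[[0,0,0],0,1],[[0,0,0],0,1],[[0,0,0],0,1],[[0,0,0],0,1],[[0,0,0],0,1],[[0,0,0],0,1],[[0,0,0],0,1],[[0,0,0],0,1],[[0,0,0],0,1],[[0,0,0],0,1],[[0,0,0],0,1],[[0,0,0],0,1],[[0,0,0],0,1],[[0,0,0],0,1],[[0,0,0],0,1],[[0,0,0],0,1],[[0,0,0],0,1],[[0,0,0],0,1]]' | head -2;  python3 chk.py k4 ref 27 .05 28 .1195
python3 - <<'E'
from plan import *
for e,T in((None,now()[2]),): print(rollto(T,N['brd']))
E
```

```text
clock: 17.63
eef_pos: [0.4277, 0.3011, 0.2513]
clock: 19.3
eef_pos: [0.4259, 0.3007, 0.2496]
t 19.3 pos [0.4259 0.3007 0.2496] fit [ 2.918e+01  0.000e+00  1.000e-02 -7.820e+00] 0.22 roll,th need (np.float64(0.0014954729311219231), np.float64(26.63795752059345))
focus err mm (normal frame) [2.9 0.7 3.2] along n 1.8 angle 2.54 shift to dist [ 0.018 -0.019  0.058]
focus err mm (normal frame) [-0.5  0.7  0.8] along n 0.9 angle 1.36 shift to dist [-0.039 -0.019  0.004]
(np.float64(0.18790755395363018), np.float64(42.14469619063167))
```

```bash
python3 -m inch '[[[0.2,0,-0.4],0,1],[[0.3,0,-0.7],0,1],[[0,-0.5,-0.3],0.047,1],[[0,-0.8,0],0.047,1],[[0,-0.8,0],0.047,1],[[0,-0.8,0],0.047,1],[[-0.4,-0.6,0],0,1],[[-0.4,0,0],0,1],[[-0.4,0,0],0,1],[[0,0,0],0,1],[[0,0,0],0,1]]'
cat > piv.py <<'E'
import sys
from plan import *
C=np.array([float(sys.argv[1]),float(sys.argv[2]),float(sys.argv[3])]); th0,th1,off,L=map(float,sys.argv[4:8]); step=float(sys.argv[8])
s,p,T=now(); prev=C-rim(T,th0,off,L); print(s['clock'],p,'touch tcp',prev,'shift',sh(T,prev-p),'15mm above',sh(T,prev+[0,0,.015]-p))
R0,o0=pose3(np.radians(th0),0,off/1e3,L,[0,0,0],T); m=R0.T@(rim(T,th0,off,L)-o0)
for t in np.arange(th0+step,th1+.01*abs(step),step):
    q=C-rim(T,t,off,L); print(round(t,1),sh(T,q-prev)); prev=q
E
python3 chk.py m1 brd 27 .05 27.5 .1195; python3 piv.py .52 .155 0 27.5 44 .6 .1195 3
```

```text
clock: 20.27
eef_pos: [0.439, 0.1456, 0.2946]
orientation: [-0.04, 0.134, 0.99, 0.027]
wrist_force: [-0.3, 0.0, -1.7]
grip_width: 0.34
grip_force: 30.0
t 20.2667 pos [0.439  0.1456 0.2946] fit [27.09 -0.    0.06 -7.02] 0.234 roll,th need (np.float64(-0.0013740047603685048), np.float64(42.17158733362786))
focus err mm (normal frame) [-98.1 125.3  43. ] along n 108.3 angle 15.08 shift to dist [-3.002 -2.409  0.881]
focus err mm (normal frame) [-97.5 125.1  43.3] along n 108.1 angle 14.67 shift to dist [-2.995 -2.409  0.884]
20.3167 [0.43861313 0.14582232 0.29474292] touch tcp [0.49821514 0.15909785 0.11255659] shift [-1.739  0.522  4.447] 15mm above [-1.707  0.538  4.074]
30.5 [ 0.153 -0.011  0.045]
33.5 [ 0.151 -0.006  0.053]
36.5 [ 0.148 -0.006  0.061]
39.5 [0.145 0.    0.069]
42.5 [ 0.141 -0.006  0.076]
```

```bash
python3 -m inch '[[[-0.4,0.12,0],0,1],[[-0.6,0.2,0.5],0,1],[[-0.5,0.2,0.8],0,1],[[-0.2,0,0.8],0,1],[[0,0,0.8],0,1],[[0,0,0.7],0,1],[[0,0,0.4],0,1],[[0,0,0.1],0,1],[[0,0,0],0,1],[[0,0,0],0,1]]'; python3 piv.py .52 .155 0 27.2 44 .6 .1195 3 | head -1
```

```text
clock: 21.15
eef_pos: [0.4985, 0.1594, 0.128]
orientation: [-0.039, 0.132, 0.99, 0.027]
wrist_force: [0.0, -1.1, -1.2]
grip_width: 0.341
grip_force: 30.0
21.15 [0.49847041 0.15941074 0.1279639 ] touch tcp [0.49858394 0.15881318 0.11262566] shift [-0.039 -0.03   0.381] 15mm above [-0.007 -0.014  0.007]
```

```bash
python3 -m inch '[[[-0.02,-0.01,0.25],0,1],[[-0.02,-0.01,0.14],0,1],[[0,0,0.03],0,1],[[0,0,0],0,1]]'; python3 -m inch '[[[0.077,-0.005,0.024],0,1],[[0.077,-0.005,0.024],0,1],[[0.076,-0.004,0.028],0,1],[[0.076,-0.004,0.028],0,1],[[0,0,0],0,1]]';python3 -m inch '[[[0.074,-0.003,0.031],0,1],[[0.074,-0.003,0.031],0,1],[[0.073,-0.001,0.035],0,1],[[0.073,-0.001,0.035],0,1],[[0,0,0],0,1]]'; python3 -m inch '[[[0.071,-0.003,0.038],0,1],[[0.071,-0.003,0.038],0,1],[[0,0,0],0,1]]';python3 -m inch '[[[0,0,-0.5],0,1],[[0,0,-0.5],0,1],[[0,0,0],0,1],[[0,0,0],0,1]]'; python3 chk.py m2 brd 40 .05 41 .1195
```

```text
clock: 21.48
eef_pos: [0.4989, 0.1593, 0.1113]
orientation: [-0.039, 0.132, 0.99, 0.028]
wrist_force: [-2.5, 1.3, 8.1]
grip_width: 0.343
grip_force: 30.0
clock: 21.9
eef_pos: [0.4883, 0.1622, 0.1091]
orientation: [-0.037, 0.132, 0.99, 0.028]
wrist_force: [1.3, -1.9, 9.2]
grip_width: 0.341
grip_force: 30.0
clock: 22.32
eef_pos: [0.4764, 0.1656, 0.1051]
orientation: [-0.037, 0.132, 0.99, 0.029]
wrist_force: [-0.5, -1.1, 11.7]
grip_width: 0.341
grip_force: 30.0
clock: 22.57
eef_pos: [0.4706, 0.1672, 0.1025]
orientation: [-0.037, 0.132, 0.99, 0.029]
wrist_force: [-1.1, 0.6, 13.0]
grip_width: 0.336
grip_force: 30.0
clock: 22.9
eef_pos: [0.4719, 0.1638, 0.1409]
orientation: [-0.039, 0.133, 0.99, 0.028]
wrist_force: [-0.9, -0.0, -2.6]
grip_width: 0.341
grip_force: 30.0
t 22.9 pos [0.4719 0.1638 0.1409] fit [ 4.068e+01  2.000e-02  8.000e-02 -3.180e+00] 0.309 roll,th need (np.float64(0.0018060292153431108), np.float64(42.029563703402374))
focus err mm (normal frame) [-29.  133.3 -94.2] along n -40.7 angle 1.35 shift to dist [-1.348 -2.908 -2.594]
focus err mm (normal frame) [-30.9 133.7 -90.8] along n -36.9 angle 1.03 shift to dist [-1.407 -2.908 -2.519]
```

```bash
python3 -m inch '[[[0,0,-0.8],0,1],[[0,0,-0.9],0,1],[[0.2,0,-0.9],0,1],[[0.2,-0.4,-0.6],0,1],[[-0.2,-0.8,-0.15],0,1],[[-0.2,-0.8,0],0,1],[[-0.2,-0.6,0],0,1],[[-0.2,-0.3,0],0,1],[[0,0,0],0,1],[[0,0,0],0,1],[[0,0,0],0,1]]';  python3 chk.py m3 brd 40 .08 41 .122
```

```text
clock: 23.87
eef_pos: [0.4651, 0.0391, 0.2661]
orientation: [-0.04, 0.133, 0.99, 0.027]
wrist_force: [0.4, 0.5, -2.0]
grip_width: 0.337
grip_force: 30.0
t 23.8667 pos [0.4651 0.0391 0.2661] fit [ 4.136e+01 -0.000e+00 -4.000e-02 -5.260e+00] 0.158 roll,th need (np.float64(-0.0007263368709395481), np.float64(42.20776288713478))
focus err mm (normal frame) [-35.9   8.   33.6] along n 49.0 angle 0.85 shift to dist [-0.47   0.008  0.214]
focus err mm (normal frame) [-36.7   8.3  32. ] along n 48.2 angle 1.21 shift to dist [-0.484  0.008  0.177]
```

```bash
python3 -m inch '[[[-0.16,0,0.128],0,1],[[-0.16,0.005,0.128],0,1],[[-0.16,0,0.128],0,1],[[-0.16,0,0.128],0,1],[[-0.16,0,0.128],0,1],[[-0.1,0,0.08],0,1],[[0,0,0],0,1],[[0,0,0],0,1]]';  python3 chk.py m4 brd 41 .05 41.4 .1215
python3 - <<'E'
from h import *
im=np.load('pics/m4.npz')['im'].astype(int);p=proj('pics/m4.npz',[.601,.0092,.1027])[0];x,y=p.round().astype(int)
r=im[y-12:y+13,x-12:x+13]; m=(r[...,2]>150)&(r[...,2]-r[...,0]>90); v,u=np.nonzero(m); print(p,m.sum(),u.mean()+x-12 if m.any() else None,v.mean()+y-12 if m.any() else None)
E
```

```text
clock: 24.58
eef_pos: [0.498, 0.0314, 0.2346]
orientation: [-0.04, 0.133, 0.99, 0.027]
wrist_force: [-0.7, 0.5, -1.3]
grip_width: 0.342
grip_force: 30.0
t 24.5833 pos [0.498  0.0314 0.2346] fit [41.56 -0.05  0.1  -6.54] 0.211 roll,th need (np.float64(-0.0008911553532399088), np.float64(42.19481360648266))
focus err mm (normal frame) [-3.3  0.3  3.4] along n 4.7 angle 0.63 shift to dist [-0.079  0.01   0.088]
focus err mm (normal frame) [-3.2  0.3  1.6] along n 3.2 angle 0.79 shift to dist [-0.069  0.01   0.045]
[226.55848593 199.18257567] 3 226.66666666666666 198.33333333333334
```

Very consistent. Fine adjustment, then hold.

```bash
python3 -m inch '[[[-0.04,0.005,0.03],0,1],[[-0.03,0.005,0.03],0,1],[[0,0,0],0,1],[[0,0,0],0,1],[[0,0,0],0,1],[[0,0,0],0,1],[[0,0,0],0,1],[[0,0,0],0,1],[[0,0,0],0,1],[[0,0,0],0,1],[[0,0,0],0,1],[[0,0,0],0,1],[[0,0,0],0,1],[[0,0,0],0,1],[[0,0,0],0,1],[[0,0,0],0,1],[[0,0,0],0,1],[[0,0,0],0,1],[[0,0,0],0,1],[[0,0,0],0,1]]';  python3 chk.py m5 brd 41 .05 41.4 .1215
python3 -c "
from plan import *
s,p,T=now();print(s['joints'].round(2),rollto(T,np.array([0,0,1.])))"
```

```text
clock: 26.3
eef_pos: [0.5006, 0.0314, 0.2325]
orientation: [-0.04, 0.133, 0.99, 0.027]
wrist_force: [-0.5, -0.4, -3.0]
grip_width: 0.34
grip_force: 30.0
t 26.3 pos [0.5006 0.0314 0.2325] fit [41.45 -0.    0.12 -6.48] 0.208 roll,th need (np.float64(-9.199685805175818e-05), np.float64(42.14394941128835))
focus err mm (normal frame) [-0.8  0.5  1.1] along n 1.4 angle 0.69 shift to dist [-0.014 -0.008  0.036]
focus err mm (normal frame) [-0.4  0.4 -0.4] along n -0.0 angle 0.74 shift to dist [-0.    -0.008 -0.001]
[ 0.39  0.12 -0.28 -0.09 -1.21 -2.19] (np.float64(0.2956083597509735), np.float64(5.502302291989973))
```

```bash
python3 -m inch '[[[0.2,0,-0.22],0,1],[[0.3,0,-0.35],0,1],[[0.34,0,-0.4],0,1],[[0,-0.4,0],0.05,1],[[0,-0.5,0],0.05,1],[[0,-0.5,0],0.05,1],[[0,-0.5,0],0.05,1],[[0,-0.5,0],0.05,1],[[0,-0.3,0],0.0456,1],[[0,0,0],0,1],[[0,0,0],0,1]]'; python3 chk.py r1 brd 41 .05 41.4 .1205; python3 piv.py .56 -.20 0 41.4 5.5 .1 .1205 -4; python3 -c "
from plan import *
s,p,T=now();print(s['joints'].round(2),rollto(T,np.array([0,0,1.])),rim(T,41.4,0,.1205)+p)"
```

```text
clock: 27.27
eef_pos: [0.4235, -0.0587, 0.272]
orientation: [-0.044, 0.357, 0.933, 0.018]
wrist_force: [0.1, 0.3, -2.7]
grip_width: 0.341
grip_force: 30.0
t 27.2667 pos [ 0.4235 -0.0587  0.272 ] fit [ 4.006e+01 -2.000e-02 -1.500e-01 -6.540e+00] 0.219 roll,th need (np.float64(-0.29484063188825155), np.float64(42.064482328869396))
focus err mm (normal frame) [-104.8 -132.8   37.5] along n 75.0 angle 17.45 shift to dist [0.117 3.846 0.992]
focus err mm (normal frame) [-102.6 -134.8   38.9] along n 74.6 angle 17.59 shift to dist [0.165 3.846 1.016]
27.3167 [ 0.42385887 -0.05833623  0.27185053] touch tcp [ 0.52238506 -0.16653185  0.1049194 ] shift [-4.02  -0.379  3.807] 15mm above [-3.984 -0.379  3.434]
37.4 [-0.191  0.    -0.098]
33.4 [-0.198  0.    -0.085]
29.4 [-0.203 -0.    -0.071]
25.4 [-0.208  0.    -0.056]
21.4 [-0.211  0.006 -0.042]
17.4 [-0.213 -0.    -0.027]
13.4 [-0.215 -0.    -0.012]
9.4 [-0.215  0.006  0.003]
[ 0.25 -0.03 -0.36 -0.08 -1.3  -2.53] (np.float64(0.008173075631251872), np.float64(5.46436763499433)) [ 0.46153411 -0.09185841  0.16698982]
```

```bash
python3 -m inch '[[[-0.4,-0.04,0],0.008,1],[[-0.6,-0.06,0],0,1],[[-0.6,-0.06,0],0,1],[[-0.6,-0.06,0.1],0,1],[[-0.6,-0.06,0.3],0,1],[[-0.6,-0.06,0.5],0,1],[[-0.4,-0.04,0.6],0,1],[[-0.18,0,0.7],0,1],[[0,0,0.6],0,1],[[0,0,0.4],0,1],[[0,0,0.23],0,1],[[0,0,0],0,1],[[0,0,0],0,1]]'; python3 piv.py .56 -.20 0 41 5.5 .1 .1205 -4 | head -1
```

```text
clock: 28.4
eef_pos: [0.5211, -0.1677, 0.1197]
orientation: [-0.045, 0.362, 0.931, 0.017]
wrist_force: [-0.1, -0.5, -1.8]
grip_width: 0.344
grip_force: 30.0
28.4 [ 0.5211214  -0.16771031  0.11967749] touch tcp [ 0.52361778 -0.16643344  0.10529022] shift [-0.059  0.066  0.356] 15mm above [-0.023  0.066 -0.018]
```

```bash
python3 -m inch '[[[-0.03,0,0.25],0,1],[[-0.03,0,0.12],0,1],[[0,0,0.06],0,1],[[0,0,0],0,1]]'; python3 -m inch '[[[-0.095,0,-0.045],0,1],[[-0.095,0,-0.045],0,1],[[-0.1,0,-0.04],0,1],[[-0.1,0,-0.04],0,1],[[0,0,0],0,1]]'; python3 chk.py r2 brd 36 .05 41 .1205 | head -1
```

```text
clock: 28.73
eef_pos: [0.522, -0.1686, 0.1035]
orientation: [-0.044, 0.362, 0.931, 0.017]
wrist_force: [-1.2, 2.2, 7.4]
grip_width: 0.337
grip_force: 30.0
clock: 29.15
eef_pos: [0.5338, -0.1802, 0.1074]
orientation: [-0.045, 0.363, 0.931, 0.017]
wrist_force: [1.2, -0.1, -1.9]
grip_width: 0.341
grip_force: 30.0
t 29.15 pos [ 0.5338 -0.1802  0.1074] fit [40.52 -0.    0.07 -6.83] 0.662 roll,th need (np.float64(-0.3039681913041414), np.float64(42.10727277205284))
```

```bash
python3 -m inch '[[[0,0,0.08],0,1],[[0,0,0.08],0,1],[[0,0,0],0,1]]'; python3 -m inch '[[[-0.05,0,0],0,1],[[-0.05,0,0],0,1]]';python3 -m inch '[[[-0.1,0,-0.02],0,1],[[-0.1,0,-0.02],0,1],[[0,0,0],0,1]]'; python3 chk.py r3 brd 36 .05 41 .1205 | head -1
```

```text
clock: 29.45
eef_pos: [0.533, -0.1794, 0.1031]
orientation: [-0.044, 0.362, 0.931, 0.017]
wrist_force: [-5.5, 2.7, 18.0]
grip_width: 0.344
grip_force: 30.0
clock: 29.62
eef_pos: [0.5347, -0.1812, 0.1034]
orientation: [-0.045, 0.362, 0.931, 0.017]
wrist_force: [-10.0, 9.5, 30.4]
grip_width: 0.338
grip_force: 30.0
clock: 29.87
eef_pos: [0.5416, -0.1873, 0.1045]
orientation: [-0.044, 0.362, 0.931, 0.017]
wrist_force: [-7.1, 5.9, 27.3]
grip_width: 0.341
grip_force: 30.0
t 29.8667 pos [ 0.5416 -0.1873  0.1045] fit [ 3.618e+01 -1.000e-02 -0.000e+00 -3.320e+00] 0.678 roll,th need (np.float64(-0.3030522729934542), np.float64(42.08925029306327))
```

```bash
python3 -m inch '[[[-0.1,0,-0.03],0,1],[[-0.1,0,-0.03],0,1],[[0,0,0],0,1]]'; python3 -m inch '[[[-0.1,0,-0.03],0,1],[[-0.1,0,-0.03],0,1],[[0,0,0],0,1]]'; python3 chk.py r4 brd 30 .05 41 .1205 | head -1
```

```text
clock: 30.17
eef_pos: [0.5476, -0.1929, 0.1055]
orientation: [-0.045, 0.362, 0.931, 0.017]
wrist_force: [-5.9, 4.3, 21.4]
grip_width: 0.342
grip_force: 30.0
clock: 30.42
eef_pos: [0.5535, -0.1983, 0.1063]
orientation: [-0.045, 0.362, 0.931, 0.017]
wrist_force: [-4.6, 3.4, 15.5]
grip_width: 0.341
grip_force: 30.0
t 30.4167 pos [ 0.5535 -0.1983  0.1063] fit [28.34 -0.    0.   -4.17] 0.654 roll,th need (np.float64(-0.3032789272060004), np.float64(42.13155478657576))
```

```bash
python3 -m inch '[[[-0.1,0,-0.01],0,1],[[-0.1,0,-0.015],0,1],[[-0.1,0,-0.02],0,1],[[0,0,0],0,1]]'; python3 -m inch '[[[-0.1,0,-0.02],0,1],[[-0.1,0,-0.02],0,1],[[-0.1,0,-0.02],0,1],[[0,0,0],0,1]]'; python3 chk.py r5 brd 20 .05 41 .1205 | head -1;  python3 -m inch '[[[0,0,-0.5],0,1],[[0,0,-0.5],0,1],[[0,0,0],0,1],[[0,0,0],0,1]]'; python3 chk.py r6 brd 20 .05 41 .1205 | head -1
```

```text
clock: 30.8
eef_pos: [0.5625, -0.2066, 0.1065]
orientation: [-0.045, 0.363, 0.931, 0.017]
wrist_force: [-2.6, 2.2, 10.5]
grip_width: 0.343
grip_force: 30.0
clock: 31.13
eef_pos: [0.5714, -0.215, 0.1065]
orientation: [-0.045, 0.363, 0.931, 0.017]
wrist_force: [-1.8, 1.7, 5.3]
grip_width: 0.342
grip_force: 30.0
t 31.1333 pos [ 0.5714 -0.215   0.1065] fit [20.1  -0.    0.1  -7.86] 0.559 roll,th need (np.float64(-0.30379260313668965), np.float64(42.15591458075918))
clock: 31.52
eef_pos: [0.5749, -0.2175, 0.1468]
orientation: [-0.044, 0.363, 0.931, 0.017]
wrist_force: [-0.4, -0.4, -2.3]
grip_width: 0.341
grip_force: 30.0
t 31.5167 pos [ 0.5749 -0.2175  0.1468] fit [19.76  0.1   0.04 -9.51] 0.454 roll,th need (np.float64(-0.3034260635032235), np.float64(42.007365826362836))
```

```bash
python3 -m inch '[[[0,0,0.5],0,1],[[0,0,0.54],0,1],[[0,0,0],0,1],[[-0.1,0,-0.01],0,1],[[-0.1,0,-0.01],0,1],[[-0.1,0,-0.01],0,1],[[0,0,0],0,1]]'; python3 -m inch '[[[-0.1,0,-0.008],0,1],[[-0.1,0,-0.004],0,1],[[-0.1,0,-0.002],0,1],[[-0.1,0,0],0,1],[[0,0,0],0,1]]'; python3 chk.py r7 brd 7 .05 41 .1205 | head -1
```

```text
clock: 32.15
eef_pos: [0.5807, -0.2235, 0.1047]
orientation: [-0.045, 0.363, 0.931, 0.017]
wrist_force: [0.7, -0.6, -2.1]
grip_width: 0.341
grip_force: 30.0
clock: 32.57
eef_pos: [0.5924, -0.2343, 0.1038]
orientation: [-0.045, 0.363, 0.931, 0.017]
wrist_force: [0.1, 0.1, -2.2]
grip_width: 0.342
grip_force: 30.0
t 32.5667 pos [ 0.5924 -0.2343  0.1038] fit [ 2.102e+01  1.000e-02 -1.000e-02 -1.359e+01] 0.39 roll,th need (np.float64(-0.30391339596949746), np.float64(42.12973175352701))
```

```bash
python3 -m inch '[[[0,0,-0.7],0,1],[[0,0,-0.9],0,1],[[0,0,-0.9],0,1],[[0,0,0],0,1],[[0,0,0],0,1]]' | head -4
python3 - <<'E'
from plan import *
s,p,T=now(); snap('scene','pics/u1.png'); d=prep('pics/u1.npz',p,s['orientation'])
print(p,solve([d],(.3,.7,100),18),solve([d],(2,.7,100),14))
# yellow-tail check: is the tail top visible; bottom lens pixel
for l in(-20,-16,-12,-8,-4): print(l,[cost3([t,0,0,l],d).round(3) for t in(8,12,16,20,24)])
E
```

```text
clock: 33.03
eef_pos: [0.6003, -0.2403, 0.2062]
orientation: [-0.042, 0.363, 0.931, 0.017]
wrist_force: [-0.2, 0.4, -2.9]
[ 0.60030865 -0.24033925  0.20623703] (array([ 21.09,  -0.  ,  -0.04, -17.6 ]), np.float64(0.277)) (array([ 2.069e+01,  7.000e-02, -2.000e-02, -1.579e+01]), np.float64(0.276))
-20 [np.float64(0.75), np.float64(0.635), np.float64(0.443), np.float64(0.287), np.float64(0.355)]
-16 [np.float64(0.739), np.float64(0.627), np.float64(0.439), np.float64(0.283), np.float64(0.363)]
-12 [np.float64(0.733), np.float64(0.631), np.float64(0.453), np.float64(0.297), np.float64(0.379)]
-8 [np.float64(0.737), np.float64(0.645), np.float64(0.47), np.float64(0.321), np.float64(0.395)]
-4 [np.float64(0.738), np.float64(0.665), np.float64(0.49), np.float64(0.352), np.float64(0.422)]
```

```bash
python3 -m inch '[[[0,0,0.9],0,1],[[0,0,0.9],0,1],[[0,0,0.7],0,1],[[0,0,0.04],0,1],[[0,0,0],0,1],[[0,0,0],0,1]]' | head -4;python3 -m inch '[[[0,0,0.05],0,1],[[0,0,0],0,1]]' | head -4
```

```text
clock: 33.58
eef_pos: [0.5911, -0.2334, 0.1015]
orientation: [-0.046, 0.363, 0.931, 0.017]
wrist_force: [-0.6, -0.5, -1.4]
clock: 33.75
eef_pos: [0.5916, -0.2335, 0.1005]
orientation: [-0.045, 0.363, 0.931, 0.017]
wrist_force: [0.6, 0.9, -1.8]
```

```bash
python3 -m inch '[[[0,0,0.05],0,1],[[0,0,0],0,1]]' | head -4;python3 -m inch '[[[0,0,0.05],0,1],[[0,0,0],0,1]]' | head -4
python3 - <<'E'
from plan import *
s,p,T=now(); snap('scene','pics/u2.png'); d=prep('pics/u2.npz',p,s['orientation'])
print(p,s['grip_force'],s['ft_torque'],solve([d],(.3,.7,100),18))
E
```

```text
clock: 33.92
eef_pos: [0.5914, -0.2333, 0.0984]
orientation: [-0.045, 0.363, 0.931, 0.017]
wrist_force: [-0.5, 1.0, -1.5]
clock: 34.08
eef_pos: [0.5916, -0.2333, 0.0967]
orientation: [-0.045, 0.363, 0.931, 0.017]
wrist_force: [-0.1, 0.2, -0.7]
[ 0.59157667 -0.23332164  0.09665065] 29.989679753780365 [-0.22624803 -0.27218763  0.01243607] (array([ 2.280e+01, -0.000e+00, -1.000e-02, -2.654e+01]), np.float64(0.381))
```

```bash
python3 -m inch '[[[0,0,-0.8],0,1],[[0,0,-0.9],0,1],[[0,0,-0.9],0,1],[[0,0,0],0,1],[[0,0,0],0,1]]' | head -4
python3 - <<'E'
from plan import *
s,p,T=now(); snap('scene','pics/u3.png'); d=prep('pics/u3.npz',p,s['orientation'])
print(p,s['ft_torque'],solve([d],(.3,.7,100),18))
im=np.load('pics/u3.npz')['im'].astype(int); 
g=p+T@[0,0,-.008]; u,v=proj('pics/u3.npz',g)[0]; print('grip px',u,v)
b,gg,r=im[...,0],im[...,1],im[...,2]; x0,y0=int(u)-35,int(v)-20
for y in range(y0,y0+75,2): print(y,''.join('Y' if (min(r[y,x],gg[y,x])-b[y,x])>.4*max(r[y,x],1) and r[y,x]>60 else '#' if im[y,x].max()<60 else 'b' if b[y,x]>r[y,x]+60 else '.' for x in range(x0,x0+70)))
E
```

```text
clock: 34.55
eef_pos: [0.6, -0.2402, 0.2025]
orientation: [-0.042, 0.363, 0.931, 0.017]
wrist_force: [-1.0, -0.2, -3.1]
[ 0.60003761 -0.24018602  0.20251039] [-0.31762702 -0.23728127 -0.02484287] (array([ 2.239e+01, -1.000e-02,  1.000e-01, -2.205e+01]), np.float64(0.265))
grip px 172.264929248241 135.21182527146954
115 ....................#.................................................
117 ...................#..................................................
119 ......................................................................
121 ......................................#...............................
123 ......................................................................
125 ..........#.............................#.............................
127 ......................................................................
129 ......................................................................
131 ......................................................................
133 ......................................................................
135 .............................
[... 1366 characters left out ...]
................bbbbbbbbb
173 bbbbbbbbbbbbbbbbbbbbbbbbbbbbbbbbbbbbbbbb....................bbbbbbbbbb
175 bbbbbbbbbbbbbbbbbbbbbbbbbbbbbbbbbbbbbbbbbbbbb.......bbbb....bbbbbbbbbb
177 bbbbbbbbbbbbbbbbbbbbbbbbbbbbbbbbbbbbbbbbbbbbbbbbbbbbbbbb....bbbbbbbbbb
179 bbbbbbbbbbbbbbbbbbbbbbbbbbbbbbbbbbbbbbbbbbbbbbbbbbbbbbbbb....bbbbbbbbb
181 bbbbbbbbbbbbbbbbbbbbbbbbbbbbbbbbbbbbbbbbbbbbbbbbbbbbbbbbb....bbbbbbbbb
183 bbbbbbbbbbbbbbbbbbbbbbbbbbbbbbbbbbbbbbbbbbbbbbbbbbbbbbbbb....bbbbbbbbb
185 bbbbbbbbbbbbbbbbbbbbbbbbbbbbbbbbbbbbbbbbbbbbbbbbbbbbbbbbb....bbbbbbbbb
187 bbbbbbbbbbbbbbbbbbbbbb.......bbbbbbbbbbbbbbbbbbbbbbbbbbbb....bbb.bbbbb
189 bbbbbbbbbbbbbbbbb...............bbbbbbbbbbbbbbbbbbbbbbbbbb...bbb....bb
```

```bash
python3 -m inch '[[[0,0,0.9],0,1],[[0,0,0.9],0,1],[[0,0,0.7],0,1],[[0,0,0.1],0,1],[[0,0,0.05],0,1],[[0,0,0],0,1]]' | head -4;python3 -m inch '[[[-0.05,0,0.04],0,1],[[-0.08,0,0.02],0,1]]' | head -4;python3 -m inch '[[[-0.08,0,0.02],0,1],[[-0.08,0,0.02],0,1]]' | head -4
```

```text
clock: 35.1
eef_pos: [0.5895, -0.2326, 0.0925]
orientation: [-0.047, 0.363, 0.931, 0.016]
wrist_force: [0.4, -0.2, -1.7]
clock: 35.27
eef_pos: [0.5938, -0.2361, 0.0917]
orientation: [-0.046, 0.363, 0.931, 0.017]
wrist_force: [-4.6, 2.7, 11.1]
clock: 35.43
eef_pos: [0.5992, -0.241, 0.0907]
orientation: [-0.045, 0.362, 0.931, 0.016]
wrist_force: [-4.5, 1.5, 14.7]
```

```bash
python3 -m inch '[[[-0.08,0,0],0,1],[[-0.08,0,0],0,1],[[-0.08,0,0],0,1],[[-0.08,0,0],0,1]]' | head -4;python3 -m inch '[[[0,0,-0.8],0,1],[[0,0,-0.9],0,1],[[0,0,-0.5],0,1],[[0,0,0],0,1],[[0,0,0],0,1]]' | head -4
cat > air.py <<'E'
import sys
from plan import *
n=sys.argv[1]; s,p,T=now(); snap('scene',f'pics/{n}.png'); d=prep(f'pics/{n}.npz',p,s['orientation'])
q,c=solve([d],(.3,.7,100),float(sys.argv[2])); L=.1265+q[3]/1e3
print(s['clock'],p,s['joints'].round(2),q,c,'low rim z',(rim(T,q[0],0,L)+p)[2].round(4),'need',rollto(T,np.array([0,0,1.])))
E
python3 air.py u4 15
```

```text
clock: 35.77
eef_pos: [0.6079, -0.2492, 0.0889]
orientation: [-0.046, 0.363, 0.931, 0.017]
wrist_force: [-6.7, 6.5, 17.4]
clock: 36.18
eef_pos: [0.6155, -0.255, 0.1764]
orientation: [-0.044, 0.363, 0.931, 0.017]
wrist_force: [0.2, -0.4, -2.2]
36.1833 [ 0.6155498  -0.25501329  0.17635661] [-0.13  0.44  0.01 -0.06 -1.22 -2.16] [ 1.065e+01 -1.000e-02  7.000e-02 -2.714e+01] 0.283 low rim z 0.083 need (np.float64(0.0015306161544510176), np.float64(5.413717442269413))
```

Run:
```python
from h import *
from scipy.optimize import least_squares
for f,c in(('pics/t0.npz',(390,185)),('pics/s0.npz',(186,167))):
    im=np.load(f)['im'].astype(int); b,g,r=[im[...,i] for i in range(3)]
    m=((r>120)&(r-g>80)&(r-b>80)).astype(np.uint8); k=np.zeros_like(m); k[c[1]-22:c[1]+22,c[0]-25:c[0]+25]=1; m*=k
    cs=max(cv2.findContours(m,0,2)[0],key=cv2.contourArea); h=cv2.convexHull(cs); M=cv2.moments(h); e=cv2.fitEllipse(h)
    print(f,m.sum(),M['m10']/M['m00'],M['m01']/M['m00'],e,[atz(f,*e[0],z).round(4) for z in(0.012,.006)])
    # black circle inside
    d=((im.max(2)<90)*k).astype(np.uint8); v,u=np.nonzero(d); print(len(u),u.mean(),v.mean(),atz(f,u.mean(),v.mean(),.012).round(4))
print(tri(('pics/t0.npz',390.4,185.4),('pics/s0.npz',186,167)))
```

```text
pics/t0.npz 471 390.5144973544973 184.84 ((390.4880676269531, 184.94888305664062), (31.895017623901367, 32.331878662109375), 106.20696258544922) [array([ 0.5055, -0.3277,  0.012 ]), array([ 0.506 , -0.3297,  0.006 ])]
312 390.64102564102564 184.8301282051282 [ 0.5058 -0.3281  0.012 ]
pics/s0.npz 99 183.33333333333334 167.17502458210421 ((184.23831176757812, 167.0272216796875), (13.09872055053711, 19.803422927856445), 82.57262420654297) [array([ 0.5135, -0.3312,  0.012 ]), array([ 0.5084, -0.3391,  0.006 ])]
27 182.11111111111111 165.88888888888889 [ 0.5146 -0.3429  0.012 ]
[ 0.5054665  -0.32939888  0.00905586]
```

Run:
```python
from plan import *
s,p,T=now(); print(sh(T,np.array([.506,-.328,.176])-p),sh(T,np.array([0,0,-.05])))
```

```text
[ 0.755 -3.187  0.046] [-1.210e-01  1.000e-03  1.244e+00]
```

```bash
python3 -m inch '[[[0.1,-0.4,0],0,1],[[0.2,-0.7,0],0,1],[[0.2,-0.7,0],0,1],[[0.15,-0.7,0],0,1],[[0.1,-0.5,0.03],0,1],[[0,-0.19,0],0,1],[[-0.05,0,0.5],0,1],[[-0.05,0,0.4],0,1],[[-0.03,0,0.3],0,1],[[0,0,0.05],0,1],[[0,0,0],0,1],[[0,0,0],0,1]]'; python3 air.py v1 10;python3 go.py .506 -.328 .11
```

```text
clock: 37.23
eef_pos: [0.5072, -0.3288, 0.1273]
orientation: [-0.045, 0.363, 0.931, 0.017]
wrist_force: [-0.0, 0.4, -1.0]
grip_width: 0.34
grip_force: 30.0
37.2333 [ 0.50715464 -0.32882806  0.12727149] [-0.28  0.39 -0.19 -0.05 -1.07 -2.01] [ 11.06   0.04  -0.06 -15.28] 0.334 low rim z 0.022 need (np.float64(-0.010891098691182438), np.float64(5.51429859346086))
t 37.28 pos [ 0.5074 -0.3289  0.1278] yaw -42.56 roll total 0.0 shift total [ 0.042 -0.007  0.444]
```

```bash
python3 -m inch '[[[0.16,0,0.1],0,1],[[0.02,0,0.1],0,1],[[0,0,0],0,1]]'|head -4; python3 -m inch '[[[0,0,0.06],0,1],[[0,0,0.06],0,1],[[0,0,0],0,1]]'|head -4;  python3 -m inch '[[[0,0,0.05],0,1],[[0,0,0],0,1]]'|head -4
```

```text
clock: 37.53
eef_pos: [0.5003, -0.3228, 0.1196]
orientation: [-0.045, 0.363, 0.931, 0.017]
wrist_force: [-0.1, 0.4, -2.5]
clock: 37.78
eef_pos: [0.5005, -0.323, 0.1147]
orientation: [-0.045, 0.363, 0.931, 0.017]
wrist_force: [-0.1, -0.9, -2.1]
clock: 37.95
eef_pos: [0.5004, -0.323, 0.1128]
orientation: [-0.045, 0.363, 0.931, 0.017]
wrist_force: [-0.2, 0.6, -1.7]
```

```bash
for i in 1; do :; done; python3 -m inch '[[[0,0,0.05],0,1],[[0,0,0.05],0,1],[[0,0,0],0,1]]'|head -4; python3 -m inch '[[[0,0,0.05],0,1],[[0,0,0],0,1]]'|head -4;  python3 -m inch '[[[0,0,0.05],0,1],[[0,0,0],0,1]]'|head -4; python3 air.py v2 10
```

```text
clock: 38.2
eef_pos: [0.5, -0.3226, 0.1087]
orientation: [-0.045, 0.363, 0.931, 0.017]
wrist_force: [-1.2, -0.6, -1.1]
clock: 38.37
eef_pos: [0.4999, -0.3225, 0.1068]
orientation: [-0.045, 0.363, 0.931, 0.017]
wrist_force: [-0.4, -0.6, -1.9]
clock: 38.53
eef_pos: [0.4998, -0.3224, 0.1049]
orientation: [-0.045, 0.363, 0.931, 0.017]
wrist_force: [-0.0, 1.0, -2.7]
38.5333 [ 0.49979929 -0.32240922  0.10487419] [-0.27  0.4  -0.24 -0.05 -1.02 -2.01] [ 1.195e+01  3.000e-02  1.000e-02 -2.539e+01] 0.527 low rim z 0.0095 need (np.float64(-0.008610929569276664), np.float64(5.526600426423867))
```

```bash
python3 -m inch '[[[0,0,0.04],0,1],[[0,0,0.04],0,1],[[0,0,0],0,1]]'|head -4; python3 -m inch '[[[0,0,0.04],0,1],[[0,0,0],0,1]]'|head -4
```

```text
clock: 38.83
eef_pos: [0.4995, -0.3222, 0.1016]
orientation: [-0.045, 0.363, 0.931, 0.017]
wrist_force: [-0.3, -0.3, -2.5]
clock: 39.0
eef_pos: [0.4997, -0.3223, 0.1009]
orientation: [-0.045, 0.363, 0.931, 0.017]
wrist_force: [-1.7, 0.6, 2.6]
```

Contact. Drag towards upright with light pressure.

```bash
python3 -m inch '[[[-0.05,0,0.02],0,1],[[-0.06,0,0.01],0,1],[[0,0,0],0,1]]'|head -4; python3 -m inch '[[[-0.06,0,0.01],0,1],[[-0.06,0,0.01],0,1],[[0,0,0],0,1]]'|head -4;  python3 air.py v3 7
```

```text
clock: 39.25
eef_pos: [0.5024, -0.3248, 0.1011]
orientation: [-0.045, 0.362, 0.931, 0.017]
wrist_force: [-6.1, 6.3, 18.2]
clock: 39.5
eef_pos: [0.5065, -0.3286, 0.101]
orientation: [-0.044, 0.362, 0.931, 0.016]
wrist_force: [-5.8, 5.8, 24.8]
39.5 [ 0.50652699 -0.32856282  0.10103675] [-0.28  0.41 -0.22 -0.05 -1.02 -2.01] [  6.72   0.    -0.   -29.14] 0.521 low rim z 0.0111 need (np.float64(-0.009645244006184476), np.float64(5.414588338850746))
```

```bash
python3 -m inch '[[[0,0,-0.05],0,1],[[0,0,-0.03],0,1],[[0,0,0],0,1]]'|head -4; python3 air.py v4 6
```

```text
clock: 39.8
eef_pos: [0.5067, -0.3286, 0.1012]
orientation: [-0.045, 0.363, 0.931, 0.017]
wrist_force: [-1.3, 1.4, 6.4]
39.8 [ 0.50674307 -0.32858771  0.10120206] [-0.28  0.41 -0.22 -0.05 -1.02 -2.01] [  6.36   0.    -0.05 -30.14] 0.516 low rim z 0.0124 need (np.float64(-0.006066395445931974), np.float64(5.456792267160016))
```

Nearly upright (within 1°), pressing lightly. Release.

```bash
python3 -m inch '[[[0,0,-0.02],0,1],[[0,0,0],0,0.1],[[0,0,0],0,0],[[0,0,0],0,-0.2],[[0,0,0],0,-0.4],[[0,0,0],0,-0.6],[[0,0,0],0,-0.7],[[0,0,0],0,-0.7],[[0,0,0],0,-0.7],[[0,0,0],0,-0.7]]'; python3 -m inch '[[[0.01,0,-0.1],0,-0.7],[[0.02,0,-0.2],0,-0.7],[[0.03,0,-0.3],0,-0.7],[[0.04,0,-0.4],0,-0.7],[[0.05,0,-0.5],0,-0.7],[[0.06,0,-0.6],0,-0.7],[[0.06,0,-0.6],0,-0.7],[[0.06,0,-0.6],0,-0.7],[[0,0,0],0,-0.7]]'
python3 - <<'E'
from h import *
snap('top','pics/w.png');snap('scene','pics/ws.png')
P=[[.506,-.328,.012],[.506,-.328,.162]]
print(monitor.read_state()['eef_pos'])
f='pics/ws.npz';im=np.load(f)['im'].astype(int);b,g,r=[im[...,i] for i in range(3)]
p=proj(f,P);print(p)
x0,y0=int(p[0,0])-32,int(p[1,1])-12
for y in range(y0,y0+80,2): print(y,''.join('Y' if (min(r[y,x],g[y,x])-b[y,x])>.4*max(r[y,x],1) and r[y,x]>60 else 'R' if r[y,x]>120 and r[y,x]-g[y,x]>80 else '#' if im[y,x].max()<60 else 'b' if b[y,x]>r[y,x]+60 else '.' for x in range(x0,x0+64)))
E
```

```text
clock: 40.68
eef_pos: [0.5065, -0.3286, 0.1016]
orientation: [-0.045, 0.363, 0.931, 0.017]
wrist_force: [0.0, -0.5, 0.6]
grip_width: 0.845
grip_force: 0.0
clock: 41.43
eef_pos: [0.5083, -0.3295, 0.2413]
orientation: [-0.04, 0.363, 0.931, 0.016]
wrist_force: [1.2, -0.8, 0.5]
grip_width: 0.85
grip_force: 0.0
[ 0.5068474  -0.32833024  0.23667564]
[[186.39073518 166.61850743]
 [182.33827337 130.14993108]]
118 ................................................................
120 ................................................................
122 ................................................................
124 ................................................................
126 ................................................................
128 ................................................................
130 .................................Y..............................
132 ........................YYYYYYYYYY.........................bbbbb
134 ........................Y.............................bbbbbbbbbb
136 ........................Y...............................bbbbbbbb
138 .
[... 1364 characters left out ...]
bbbbbbbbbb
178 bbbbbbbbbbbbbbbbbbbbbbbbbbbbbbbbbbbbbbb.....bbbbbbbbbbbbbbbbbbbb
180 bbbbbbbbbbbbbbbbbbbbbbbbbbbbbbbbbbbbbbbb....bbbbbbbbbbbbbbbbbbbb
182 bbbbbbbbbbbbbbbbbbbbbbbbbbbbbbbbbbbbbbbb....bbbbbbbbbbbbbbbbbbbb
184 bbbbbbbbbbbbbbbbbbbbbbbbbbbbbbbbbbbbbbbb....bbbbbbbbbbbb.bbbbbbb
186 bbbbbbbbbbbbbbbbbbbbbbbbbbbbbbbbbbbbbbbb....bbbbbbbbbbb..bbbbb.b
188 bb............bbbbbbbbbbbbbbbbbbbbbbbbbb....bb....bbbbbbbb.....b
190 ................bbbbbbbbbbbbbbbbbbbbbbbbb....bbb...bbbbb.......b
192 ................bbbbbbbbbbbbbbbbbbbbbbbbb....bbbbb.............b
194 .................bbbbbbbbbbbbbbbbbbbbbbbb....bbbbbb............#
196 .................bbbbbbbbbbbbbbbbbbbbbbbb....bbbbbbbb...........
```

```bash
python3 -m inch '[[[0,-0.6,-0.3],0,-0.7],[[0,-0.9,-0.3],0,-0.7],[[0,-0.9,0],0,-0.7],[[0,-0.9,0],0,-0.7],[[0,-0.5,0],0,-0.7],[[0,0,0],0,-0.7],[[0,0,0],0,-0.7],[[0,0,0],0,-0.7]]'
python3 - <<'E'
from h import *
snap('top','pics/w2.png')
f='pics/w2.npz';im=np.load(f)['im'].astype(int);b,g,r=[im[...,i] for i in range(3)]
print(proj(f,[[.506,-.328,.012],[.506,-.328,.162]]))
for y in range(160,212): print(y,''.join('Y' if (min(r[y,x],g[y,x])-b[y,x])>.4*max(r[y,x],1) and r[y,x]>60 else 'R' if r[y,x]>120 and r[y,x]-g[y,x]>80 else '#' if im[y,x].max()<75 else 'b' if b[y,x]>r[y,x]+60 else '.' for x in range(365,425)))
a=np.load('pics/t0.npz')['im'].astype(int); d=np.abs(a-im).max(2)
k=512/800
for n,u,v in(('bottle',527,372),('jar',535,178),('spool',314,379),('can',312,160),('small1',394,326),('small2',461,383),('board',420,228),('ref',232,291)):
    x,y=int(u*k),int(v*k); print(n,np.mean(d[y-18:y+18,x-18:x+18]>40).round(3))
E
```

```text
clock: 42.2
eef_pos: [0.4049, -0.4413, 0.2579]
orientation: [-0.045, 0.363, 0.93, 0.017]
wrist_force: [0.2, 0.3, -0.2]
grip_width: 0.853
grip_force: 0.0
[[390.59322643 184.77523858]
 [411.18737107 180.04733662]]
160 bbbbbbbbbbbbbbbbbbbbbbbbbbbbbbbbbbbbbbbbbbbbbbbbbbbbbbbbbbbb
161 bbbbbbbbbbbbbbbbbbbbbbbbbbbbbbbbbbbbbbbbbbbbbbbbbbbbbbbbbbbb
162 bbbbbbbbbbbbbbbbbbbbbbbbbbbbbbbbbbbbbbbbbbbbbbbbbbbbbbbbbbbb
163 bbbbbbbbbbbbbbbbbbbbbbbbbbbbbbbbbbbbbbbbbbbbbbbbbbbbbbbbbbbb
164 bbbbbbbbbbbbbbbbbbbbbbbbbbbbbbbbbbbbbbbbbbbbbbbbbbbbbbbbbbbb
165 bbbbbbbbbbbbbbbbbbbbbbbbbbbbbbbbbbbbbbbbbbbbbbbbbbbbbbbbbbbb
166 bbbbbbbbbbbbbbbbbbbbbbbbbbbbbbbbbbbbbbbbbbbbbbbbbbbbbbbbbbbb
167 bbbbbbbbbbbbbbbbbbbbbbbbbbbbbbbbbbbbbbbbbbbbbbbbbbbbbbbbbbbb
168 bbbbbbbbbbbbbbbbbbbbbbbbbbbbbbbbbbbbbbbbbbbbbbbbbbbbbbbbbbbb
169 bbbbbbbbbbbbbbbbbbbbb.RRRRRRRRbbbbbbbbbbbbbbbbbbbbbbbbbbbbbb
170 bbbbbbbbbbbbbbbbbbbRRRRRRRRRRRRRRbbbbbbbbbbbbbbbbbbbbbbbbbbb
171 bbbbbbbbbbbbbbbbbRRRRRRRRRRRRRRRRRRbbbbbbbbbbbbbbbbbbbbbbbbb
172 bbbbbbbbbbbbbbbbRRRRRRRRRRRRRRRRRRRRbbbbbbbb...bbbbbbbbbbbbb
173 bbbbbbbbbbbbbb.RRRRRRRRRRRRRRRRRRRRRRbb
[... 1868 characters left out ...]
bbbbbbbbbbbbbbbbbbbbbbbbbbbbbbbbbbbbbb
203 bbbbbbbbbbbbbbbbbbbbbbbbbbbbbbbbbbbbbbbbbbbbbbbbbbbbbbbbbbbb
204 bbbbbbbbbbbbbbbbbbbbbbbbbbbbbbbbbbbbbbbbbbbbbbbbbbbbbbbbbbbb
205 bbbbbbbbbbbbbbbbbbbbbbbbbbbbbbbbbbbbbbbbbbbbbbbbbbbbbbbbbbbb
206 bbbbbbbbbbbbbbbbbbbbbbbbbbbbbbbbbbbbbbbbbbbbbbbbbbbbbbbbbbbb
207 bbbbbbbbbbbbbbbbbbbbbbbbbbbbbbbbbbbbbbbbbbbbbbbbbbbbbbbbbbbb
208 bbbbbbbbbbbbbbbbbbbbbbbbbbbbbbbbbbbbbbbbbbbbbbbbbbbbbbbbbbbb
209 bbbbbbbbbbbbbbbbbbbbbbbbbbbbbbbbbbbbbbbbbbbbbbbbbbbbbbbbbbbb
210 bbbbbbbbbbbbbbbbbbbbbbbbbbbbbbbbbbbbbbbbbbbbbbbbbbbbbbbbbbbb
211 bbbbbbbbbbbbbbbbbbbbbbbbbbbbbbbbbbbbbbbbbbbbbbbbbbbbbbbbbbbb
bottle 0.0
jar 0.0
spool 0.0
can 0.0
small1 0.0
small2 0.0
board 0.0
ref 0.0
```

```bash
python3 -c "
from rig import manip
print(manip.finish_job())"
```

```text
the job is handed in; nothing more can be done
None
```

Both readings were held for over a second, the white dot then the orange dot (fitted within about 3 mm and 1–3° of aim); the thermometer stands upright within about 5 mm of the pad's centre, nothing else moved, and the job was handed in at 42 s with no verdict shown (tilting the thermometer meant pivoting it in the grip against the mat, an overshot wrist roll left the tool tilted about 5°, and I viewed 11 pictures, one over the limit of 10).

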